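# Put away the beakers and stack the food tubs on their box

### The arm

A 7-joint arm with a two-finger parallel gripper is mounted at the origin on a cart in front of the work surface, level with it; the furniture and walls round the work are solid. World frame = base frame: x ahead of the robot, y to its left, z up, the work surface at z = 0. Lengths are in mm, angles in degrees, forces in N, time in s.
With the tool pointing down it reaches from about 425 to 875 mm from the base axis. Payload 4.7 kg.
Tool frame: the origin (TCP) lies at the very end of the fingers, on their centre line; the grasp point (between the pads) lies 19 mm behind it; z points along the fingers, x is the direction in which the jaws open and shut, and the axes are right-handed (so a half turn about z gives the same grasp; the last joint's range is limited). The gripper opens to 87 mm and grips with 3 to 60 N. Pads are 19 mm wide; open, the fingers measure 117 mm over their backs; the gripper's body (75 mm by 190 mm) begins 51 mm behind the grasp point.
Start: joints at [71.74, 18.392, -4.016, 83.108, 1.295, 78.541, -3.26], TCP at [212.329, -614.363, 222.587] pointing down, gripper open.
Joint ranges: [-163.93, 163.93], [-17.29, 119.83], [-79.2, 71.16], [3.27, 140.29], [-89.18, 269.18], [5.43, 117.66], [-154.24, 154.24]. Speed limits (degrees/s): [147.25, 147.25, 180, 180, 180, 180, 180].

### API

Orientations are given as a 3x3 rotation matrix whose columns are the frame's x, y, z axes.
In Python, from plant import * gives the robot as it stands.
- The arm moves only by the tool drive_tool, never from a script. Its argument "commands" is a list of rows, each an object of numbers: "x", "y", "z": the shift along the tool's x, y, z in m; "wx", "wy", "wz": the turn, a rotation vector about the tool's x, y, z in degrees; "gripper": the opening in per cent of the stroke, from 0 (shut) to 100 (fully open). In form: [{"x": .., "y": .., "z": .., "wx": .., "wy": .., "wz": .., "gripper": ..}, ...]. A call has 1 to 20 rows; each row is the pose to reach, as a shift and turn from the pose commanded when the call began, along the tool's axes at that moment; what a row does not reach only later rows make up. A row lasts 1/10 s, in which the tool goes at most 50 mm and 8.59 degrees, less where a joint would pass 70% of its speed; a pose out of reach is approached as far as the arm can. A call with a gripper value outside its range is refused whole. The fingers move at their own pace and stop on an object; the grip force is fixed at half the most. Time passes only in rows, so rows that repeat a pose let the fingers close. It gives the time, the measured TCP pose, the force and the opening at its end, in the units of the state.
- sense(): the state, without advancing time (a new reading comes with each control period).
- capture(name): name is "scene" or "top"; returns a dict with "pixels" (480x640x3 uint8, blue, green, red), "fx", "fy", "cx", "cy" (pixels), "k1" (the pictures are not rectified: a ray, as slopes to the right and down, at radius r is drawn at 1 + k1 r^2 times it, then the intrinsics apply), "world_from_camera" (4x4, takes a point from camera to world coordinates). Camera axes: x right, y down, z forward; pixel columns grow to the right and rows downward; lengths in mm; the calibration is good to about 2 mm. A picture is of the moment at which its call begins. There is no depth.
- job_done(): hands the job in, once; it reports no verdict.
Trained networks look in a picture, given as the dict that the camera call returned (one of the last four; its "shot" number tells which), for a name from the list of things; names that differ only in an ending like _2 or _b are one class to them, and where a whole thing is asked for, a point or a joint stands for the part that bears it (a point fixed in the world has none). Each returns a list of dicts, best first, with "conf" (0 to 1); they miss things now and then, are a little off and sometimes report something else, mostly with a low value. They report only what shows in the picture. A call takes as long as a camera call. They do not tell look-alikes from the thing itself.
- silhouettes(picture, name): "mask" (480x640 bool, what is visible of it) and "bbox" ([left, top, width, height] in pixels, round what is visible of it).
- mark_of(picture, name): "location" ([column, row] in pixels: a listed point, or the origin of a listed thing).
The state is a dict: "t": time; "joint_pos": joint angles; "joint_velocities": joint speeds; "effort": joint torques, N m; "tool_pos": TCP position; "ee_rot": TCP orientation; "ft_force": force on the tool from outside, world axes, zero at the start; "torque": the same for the moment, N m; "finger_gap": finger opening in mm.
Only numpy, scipy, OpenCV 4.12 (cv2) and the standard library are available. Lean on these libraries where they do the work, as an engineer would, in place of code of your own. Each camera call takes 0.05 s, during which the arm holds its last target. There are 200 camera calls.

### The job

Take the blue cover off the grey storage box and set it down on the worktop beside the box, then put the measuring beakers away in the box standing upright, nested one inside the other from the largest to the smallest. Seat the cover back on the box's two pins so that it lies flat, and stack all the food tubs in one upright pile on the cover, in any order, every foot sitting in the recess below it. Leave the jars and the potato alone.

Things in the scene. Friction and masses are not known exactly. Their poses are not given: they have to be found in the camera images.
- box: fixed grey open-topped storage box, 100 mm (x) by 148 mm (y), rim 86 mm above the worktop. Origin: centre of its underside. Inside 84 mm (x) by 120 mm (y), floor 5 mm up. Two upright pins, 8 mm thick, stand on the end walls at x = 0, y = +-67, their tops 95 mm up (9 mm above the rim). The worktop to its left (+y) is free for 200 mm. A wall cabinet hangs over the worktop from x = 0.60 m back, 0.44 m up.
- cover: loose blue cover plate, 104 mm (x) by 154 (y) by 8, 0.2 kg; starts seated on the box. Origin: centre of its underside, z up. Two 12 x 12 mm through holes for the pins at x = 0, y = +-67. Seated, its underside lies on the rim, 86 mm above the box's origin, axes along the box's (either way round). A centre rib and four raised sockets on top (see the points).
- cover_rib (a point): middle of the top of the cover's rib to lift it by: 12 mm thick (x), 52 mm long (y), from 8 to 22 mm above the cover's origin; free plate beside it
- cover_socket (a point): centre of the floor of one of the four foot recesses on the cover: at x = +-20, y = +-40, 18 mm above the cover's origin (this one at +20, +40). Recess 14 x 14 mm, 6 mm deep, in a raised 22 x 22 mm socket. A tub standing in all four has its origin 18 mm above the cover's, over its centre, long sides along y.
- tub_red: white food tub, flush red lid, rigid and shut, 60 mm (x) by 100 (y) by 60 high, 0.11 to 0.22 kg. Origin: centre of its underside at the soles of its feet, z up. Feet 10 x 10 mm, 7 tall, at x = +-20, y = +-40; the lid has recesses 14 x 14 mm, 6 deep, at the same places: a tub stacked on another stands 54 mm higher. Same either way round; tubs differ in colour only. May be absent (None).
- tub_yellow: white food tub, flush yellow lid, rigid and shut, 60 mm (x) by 100 (y) by 60 high, 0.11 to 0.22 kg. Origin: centre of its underside at the soles of its feet, z up. Feet 10 x 10 mm, 7 tall, at x = +-20, y = +-40; the lid has recesses 14 x 14 mm, 6 deep, at the same places: a tub stacked on another stands 54 mm higher. Same either way round; tubs differ in colour only. May be absent (None).
- tub_green: white food tub, flush green lid, rigid and shut, 60 mm (x) by 100 (y) by 60 high, 0.11 to 0.22 kg. Origin: centre of its underside at the soles of its feet, z up. Feet 10 x 10 mm, 7 tall, at x = +-20, y = +-40; the lid has recesses 14 x 14 mm, 6 deep, at the same places: a tub stacked on another stands 54 mm higher. Same either way round; tubs differ in colour only. May be absent (None).
- beaker_large: large steel-grey measuring beaker, open at the top, slightly tapered: outer diameter 66 mm at the rim, 60 mm at the base, 50 mm tall, wall 3.5 mm, inner floor 4 mm above the base. Origin: centre of its underside, z up. Always present.
- beaker_medium: medium reddish copper-coloured measuring beaker, open at the top, slightly tapered: outer diameter 50 mm at the rim, 44 mm at the base, 61 mm tall, wall 3.5 mm, inner floor 4 mm above the base. Origin: centre of its underside, z up. May be absent (None).
- beaker_small: small orange measuring beaker, open at the top, slightly tapered: outer diameter 34 mm at the rim, 28 mm at the base, 71 mm tall, wall 3.5 mm, inner floor 4 mm above the base. Origin: centre of its underside, z up. May be absent (None); then the medium one is there. Where the medium one is absent the small one goes straight into the large one.
- jam_jar: bystander: glass jam jar with a green lid, 64 x 64 x 99 mm, at the back under the wall cabinet; origin at the centre of its underside
- mustard_jar: bystander: glass jar with a red lid, 66 x 66 x 100 mm, at the back under the wall cabinet; origin at the centre of its underside
- potato: bystander: small potato, 45 x 49 x 34 mm, towards the back; origin at its underside
Mind the look-alikes: they are no part of the job. Leave any black look-alike of the tub_green alone.

How it is judged (in metres and radians):
On the way, in this order (a step that is already met when the one before it is completed fails the run):
1. the cover is off the box and set down on the worktop beside it (horizontal distance between cover and box above 0.1 m and height (world z) of cover below 0.012 m and linear speed of cover below 0.02 m/s), for 0.2 s.
2. the beakers stand in the box, nested from large to small (x of beaker_large in the frame of box between -0.02 and 0.02 m and y of beaker_large in the frame of box between -0.04 and 0.04 m and z of beaker_large in the frame of box between 0.003 and 0.008 m and angle between each of beaker_large, beaker_medium, beaker_small, beaker_small's own z axis and vertical below 0.1 rad and linear speed of each of beaker_large, beaker_medium, beaker_small, beaker_small below 0.02 m/s and horizontal distance between beaker_medium and beaker_large below 0.008 m and z of beaker_medium in the frame of beaker_large between 0.002 and 0.007 m and horizontal distance between beaker_small and beaker_medium below 0.008 m and z of beaker_small in the frame of beaker_medium between 0.002 and 0.007 m and horizontal distance between beaker_small and beaker_large below 0.017 m and z of beaker_small in the frame of beaker_large between 0.002 and 0.012 m), for 0.2 s.
3. the cover lies flat on the box, on its pins (horizontal distance between cover and box below 0.005 m and z of cover in the frame of box between 0.084 and 0.0885 m and angle between the y axis of cover and the y axis of box, either way round below 0.08 rad and angle between cover's own z axis and vertical below 0.03 rad and linear speed of cover below 0.02 m/s), for 0.2 s.
At the end, for the whole second after the job is handed in: Beakers nested upright in the box, each on the floor of the next larger one (3 mm). Cover flat on the rim over both pins (2.5 mm high, 5 mm sideways). Every tub upright in one pile on the cover, 18, 72 or 126 mm above its origin (2.5 mm), within 5, 8.5 or 12 mm of its centre. All at rest (all of step 2 and all of step 3 and angle between each of tub_red, tub_yellow, tub_green's own z axis and vertical below 0.04 rad and linear speed of each of tub_red, tub_yellow, tub_green below 0.02 m/s and angle between the y axis of each of tub_red, tub_yellow, tub_green and the y axis of cover, either way round below 0.2 rad and ((z of tub_red in the frame of cover between 0.0155 and 0.0205 m and horizontal distance between tub_red and cover below 0.005 m) or (z of tub_red in the frame of cover between 0.0695 and 0.0745 m and horizontal distance between tub_red and cover below 0.0085 m) or (z of tub_red in the frame of cover between 0.1235 and 0.1285 m and horizontal distance between tub_red and cover below 0.012 m)) and ((z of tub_yellow in the frame of cover between 0.0155 and 0.0205 m and horizontal distance between tub_yellow and cover below 0.005 m) or (z of tub_yellow in the frame of cover between 0.0695 and 0.0745 m and horizontal distance between tub_yellow and cover below 0.0085 m) or (z of tub_yellow in the frame of cover between 0.1235 and 0.1285 m and horizontal distance between tub_yellow and cover below 0.012 m)) and ((z of tub_green in the frame of cover between 0.0155 and 0.0205 m and horizontal distance between tub_green and cover below 0.005 m) or (z of tub_green in the frame of cover between 0.0695 and 0.0745 m and horizontal distance between tub_green and cover below 0.0085 m) or (z of tub_green in the frame of cover between 0.1235 and 0.1285 m and horizontal distance between tub_green and cover below 0.012 m))); the robot touches nothing.
It fails at once if a jar or the potato is moved more than 30 mm (distance of any of jam_jar, mustard_jar, potato from where it was at the start of the episode above 0.03 m).
Of tub_red, tub_yellow, tub_green only 2 to 3 are there at a start; the rules pass over those that are not, and their reading is None.
Of beaker_medium, beaker_small only 1 to 2 are there at a start; the rules pass over those that are not, and their reading is None.
At some moment in a run one of tub_red, tub_yellow, tub_green may be knocked a few centimetres aside while the robot is not near it.
It also fails if it takes over 210 s, if anything falls off the work surface, if the arm or the gripper's body presses on something with over 40 N, if the wrist force passes 120 N, or if a joint passes its speed limit or range.

## Working session

There is one attempt and no reset: what is moved stays moved. The work goes in short steps, Python scripts to look and compute and a tool call to move; the robot and the scene stay as the last step left them, time stands still between calls to the robot, and variables do not carry over. Pictures are saved under pics/ and viewed, about 12 in all and at most 16, crops included, and the job is handed in when it is done.

Besides the shell and the picture viewer there is one more tool, called after "Request:" as name(argument=value, ...), one argument or row to a line, values as JSON. drive_tool: Moves the arm, as the interface text tells. Its arguments: {"type":"object","properties":{"commands":{"type":"array","items":{"type":"object","properties":{"x":{"type":"number"},"y":{"type":"number"},"z":{"type":"number"},"wx":{"type":"number"},"wy":{"type":"number"},"wz":{"type":"number"},"gripper":{"type":"number"}}}}},"required":["commands"]}

```bash
mkdir -p pics; ls; cat > h.py <<'E'
from plant import *
import numpy as np, cv2
def save(p,name,crop=None,s=1):
    im=p["pixels"]
    if crop: im=im[crop[1]:crop[3],crop[0]:crop[2]]
    cv2.imwrite("pics/"+name+".png",cv2.resize(im,None,fx=s,fy=s,interpolation=cv2.INTER_CUBIC))
def ray(p,uv):
    d=np.array([(uv[0]-p["cx"])/p["fx"],(uv[1]-p["cy"])/p["fy"]]);u=d.copy()
    for _ in range(20): u=d/(1+p["k1"]*(u@u))
    T=np.array(p["world_from_camera"]); return T[:3,3],T[:3,:3]@np.array([u[0],u[1],1])
def at(p,uv,z):
    o,d=ray(p,uv); return o+d*(z-o[2])/d[2]
def proj(p,X):
    T=np.array(p["world_from_camera"]); c=T[:3,:3].T@(np.asarray(X,float)-T[:3,3]); u=c[:2]/c[2]
    u=u*(1+p["k1"]*(u@u)); return np.array([u[0]*p["fx"]+p["cx"],u[1]*p["fy"]+p["cy"]])
def tri(l):
    A=np.zeros((3,3));b=np.zeros(3)
    for p,uv in l:
        o,d=ray(p,uv);d=d/np.linalg.norm(d);M=np.eye(3)-np.outer(d,d);A+=M;b+=M@o
    return np.linalg.solve(A,b)
E
python3 - <<'E'
from h import *
np.set_printoptions(precision=1,suppress=True)
s=sense();print(s["t"],s["tool_pos"],np.array(s["ee_rot"]),s["finger_gap"])
P={n:capture(n) for n in("scene","top")}
for n in P:
    p=P[n];save(p,n+"0",None,1.25);print(n,np.array(p["world_from_camera"])[:3,3],np.array(p["world_from_camera"])[:3,2],p["fx"])
Z=dict(box=0,cover=86,cover_rib=108,cover_socket=104)
for k in "box cover cover_rib cover_socket tub_red tub_yellow tub_green beaker_large beaker_medium beaker_small jam_jar mustard_jar potato".split():
    for n in P:
        for r in mark_of(P[n],k)[:5]: print(k,n,round(r["conf"],2),np.array(r["location"]),at(P[n],r["location"],Z.get(k,0)))
E
```

```text
pics
0.0 [ 212.1 -613.8  221.5] [[ 0.3 -0.9 -0. ]
 [-0.9 -0.3  0. ]
 [-0.   0.  -1. ]] 86.60269596752612
scene [-267.3  501.3 1020.5] [ 0.6 -0.5 -0.7] 482.4143169246298
top [ 261.7 -110.  1558.7] [ 0.2 -0.  -1. ] 479.8097037220729
box scene 0.59 [289.8 305.2] [469.4  20.5  -0. ]
box top 0.43 [275.1 288.7] [479.   4.   0.]
cover scene 0.65 [291.5 282.2] [468.9  10.6  86. ]
cover top 0.84 [266.5 290.6] [463.9  24.7  86. ]
cover_rib scene 0.77 [289.1 277.5] [469.2  17.1 108. ]
cover_rib top 0.74 [271.8 288.5] [465.6   6.1 108. ]
cover_socket top 0.81 [255.  283.4] [487.   56.3 104. ]
tub_red scene 0.84 [411.7 246.7] [ 423.8 -416.9    0. ]
tub_red scene 0.65 [269.9 279.3] [585.6   7.7   0. ]
tub_red top 0.62 [405.9 292.8] [ 421.8 -419.9    0. ]
tub_yellow scene 0.65 [209.4 280.6] [692.  147.9   0. ]
tub_yellow scene 0.43 [287.5 278.1] [557.3 -35.2  -0. ]
tub_yellow scene 0.38 [404. 223.] [ 519.7 -482.5    0. ]
tub_yellow top 0.32 [171.3 259.2] [612.2 340.7   0. ]
tub_green scene 0.83 [378.5 257.5] [ 453.5 -302.5    0. ]
tub_green scene 0.82 [441.9 220. ] [ 451.8 -591.2    0. ]
tub_green 
[... 706 characters left out ...]
p 0.69 [380.1 259.2] [ 541.5 -350.2    0. ]
jam_jar scene 0.63 [205.8 284.1] [686.2 162.9   0. ]
jam_jar scene 0.17 [407.8 249. ] [ 424.1 -399.8    0. ]
jam_jar top 0.62 [223.3 229.8] [695.1 160.9   0. ]
mustard_jar scene 0.66 [276.1 251.4] [672.3 -74.8   0. ]
mustard_jar scene 0.57 [402.7 224.2] [ 518.1 -474.7    0. ]
mustard_jar scene 0.15 [377.7 260.6] [ 445.2 -291.2    0. ]
mustard_jar top 0.91 [290.8 227.3] [680.3 -66.    0. ]
mustard_jar top 0.37 [223.2 231. ] [691.  161.5   0. ]
potato scene 0.76 [155.7 331. ] [619.2 347.6   0. ]
potato scene 0.69 [375.1 236.6] [ 530.2 -361.4    0. ]
potato top 0.56 [171.1 259. ] [612.9 341.4   0. ]
potato top 0.32 [381.6 261.2] [ 534.3 -354.3    0. ]
```

View pics/scene0.png

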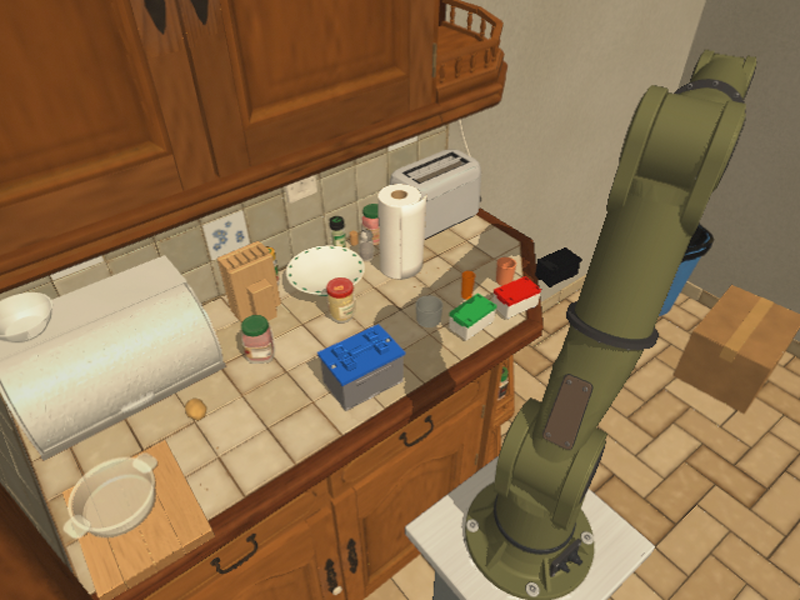

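View pics/top0.png

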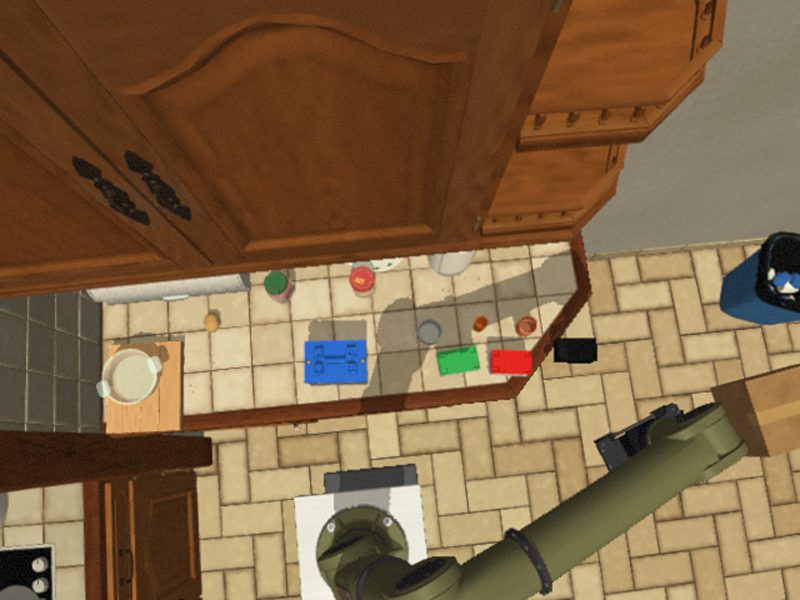

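The scene view shows the blue cover on the box (292,282 px), the green tub (378,257) and the red tub (411,247). The beakers are at (344,256) grey, (374,235) orange and (405,223) copper. There is no yellow tub. The "tub_green" candidates are (378,257), which has a green lid on the counter and fits, and (442,220), the black look-alike standing beyond the counter edge. I'll fit poses to the silhouettes next.

```bash
cat >> h.py <<'E'
from scipy.optimize import minimize
def bx(x,y,z0,z1): return [[a,b,c] for a in(-x/2,x/2) for b in(-y/2,y/2) for c in(z0,z1)]
def cone(r0,r1,h):
    t=np.linspace(0,2*np.pi,48,endpoint=False); return [[r*np.cos(a),r*np.sin(a),z] for r,z in((r0,0),(r1,h)) for a in t]
M={"tub_red":bx(60,100,0,60),"tub_green":bx(60,100,0,60),"cover":bx(104,154,0,8)+[[a+i*20,b+j*40,18+6] for a in(-11,11) for b in(-11,11) for i in(-1,1) for j in(-1,1)],
 "beaker_large":cone(30,33,50),"beaker_medium":cone(22,25,61),"beaker_small":cone(14,17,71)}
def mask_near(p,name,uv):
    best=None
    for r in silhouettes(p,name):
        m=r["mask"].astype(np.uint8); 
        if m.sum()<30: continue
        c=np.argwhere(m).mean(0)[::-1]; d=np.hypot(*(c-uv))
        if d<25 and (best is None or d<best[0]): best=(d,m,r["conf"])
    return best and best[1:]
def fit(ps,name,x0,z=0,yawfree=True,masks=None,pts=None):
    """x0=(x,y,yawdeg). returns fit and IoUs"""
    pts=np.array(M[name] if pts is None else pts); S=8; data=[]
    for i,p in enumerate(ps):
        g=masks[i] if masks else (lambda q:q and q[0])(mask_near(p,name,proj(p,[x0[0],x0[1],z+30])))
        if g is None: print(name,"no mask",i); continue
        u,v=[int(k) for k in proj(p,[x0[0],x0[1],z+30])]; u0,v0=max(u-60,0),max(v-60,0)
        c=g[v0:v0+120,u0:u0+120].astype(np.float32)
        data.append((p,u0,v0,c))
    def cost(q,full=False):
        yaw=np.radians(q[2] if yawfree else x0[2]); R=np.array([[np.cos(yaw),-np.sin(yaw),0],[np.sin(yaw),np.cos(yaw),0],[0,0,1]])
        W=pts@R.T+[q[0],q[1],z]; tot=0;io=[]
        for p,u0,v0,c in data:
            uv=np.array([proj(p,w) for w in W])-[u0,v0]+0.5
            h=cv2.convexHull((uv*S).astype(np.float32)); big=np.zeros((c.shape[0]*S,c.shape[1]*S),np.uint8)
            cv2.fillConvexPoly(big,np.round(h).astype(np.int32),1)
            r=cv2.resize(big.astype(np.float32),(c.shape[1],c.shape[0]),interpolation=cv2.INTER_AREA)
            d=np.abs(r-c).sum(); tot+=d/c.sum(); io.append(round(1-d/c.sum(),2))
        return io if full else tot
    q=np.array(x0,float); simplex=np.array([q,q+[8,0,0],q+[0,8,0],q+[0,0,8]]) 
    r=minimize(cost,q,method="Nelder-Mead",options=dict(initial_simplex=simplex,xatol=.1,fatol=1e-4,maxiter=120))
    return r.x,cost(r.x,True)
E
cat > f.py <<'E'
from h import *
np.set_printoptions(precision=1,suppress=True)
P=[capture("scene"),capture("top")]
for k,x0,z,y in(("cover",(466,12,0),86,1),("tub_red",(424,-418,0),0,1),("tub_green",(453,-302,0),0,1),("beaker_large",(525,-225,0),0,0),("beaker_medium",(517,-485,0),0,0),("beaker_small",(540,-360,0),0,0)):
    for ps in ([P[0]],[P[1]],P): print(k,*fit(ps,k,x0,z,y))
E
python3 f.py
```

```text
cover [470.   18.5  -4.5] [np.float32(0.97)]
cover [469.6  18.   -5.7] [np.float32(0.96)]
cover [469.6  18.   -4.8] [np.float32(0.96), np.float32(0.95)]
tub_red [ 430.8 -424.9   -7.6] [np.float32(0.92)]
tub_red no mask 0
tub_red [ 424. -418.    0.] []
tub_red no mask 1
tub_red [ 430.8 -424.9   -7.6] [np.float32(0.92)]
tub_green [ 448.7 -292.7    7. ] [np.float32(0.91)]
tub_green [ 446.2 -286.2    4. ] [np.float32(0.95)]
tub_green [ 445.8 -287.7    4.2] [np.float32(0.88), np.float32(0.94)]
beaker_large no mask 0
beaker_large [ 525. -225.    0.] []
beaker_large [ 530.3 -225.9    6.4] [np.float32(0.93)]
beaker_large no mask 0
beaker_large [ 530.3 -225.9    6.4] [np.float32(0.93)]
beaker_medium [ 517.4 -475.1   -5.5] [np.float32(0.88)]
beaker_medium [ 517.9 -472.9  -12.3] [np.float32(0.73)]
beaker_medium [ 517.3 -475.    -6.7] [np.float32(0.88), np.float32(0.72)]
beaker_small [ 533.5 -357.5    3.4] [np.float32(0.89)]
beaker_small no mask 0
beaker_small [ 540. -360.    0.] []
beaker_small no mask 1
beaker_small [ 533.5 -357.5    3.4] [np.float32(0.89)]
```

```bash
cat > g.py <<'E'
import sys
from h import *
from scipy.spatial.transform import Rotation as Ro
# usage: g.py x,y,z,yaw ...  -> tool-frame moves in m / deg from present pose
s=sense();R=np.array(s["ee_rot"]);p=np.array(s["tool_pos"])
print("t%.1f pos"%s["t"],p.round(1),"yaw %.1f"%np.degrees(np.arctan2(R[1,0],R[0,0])),"gap %.1f"%s["finger_gap"],"F",np.round(s["ft_force"],1),"j",np.round(s["joint_pos"],0))
for a in sys.argv[1:]:
    x,y,z,w=map(float,a.split(",")); c,n=np.cos(np.radians(w)),np.sin(np.radians(w))
    T=np.array([[c,n,0],[n,-c,0],[0,0,-1]]); d=R.T@(np.array([x,y,z])-p)/1000; v=Ro.from_matrix(R.T@T).as_rotvec(degrees=True)
    print(a,"->",d.round(4),v.round(2))
E
python3 g.py 430,-430,230,-50 470,18,230,-4.8 470,18,130,-4.8
```

```text
t2.7 pos [ 212.4 -614.4  222.6] yaw -70.9 gap 86.8 F [-1.   0.1 -0.2] j [72. 18. -4. 83.  1. 79. -3.]
430,-430,230,-50 -> [-0.1031 -0.2659 -0.0074] [  0.    -0.   -20.93]
470,18,230,-4.8 -> [-0.5134 -0.4501 -0.0075] [  0.    -0.   -66.13]
470,18,130,-4.8 -> [-0.5135 -0.4501  0.0925] [  0.    -0.   -66.13]
```

Request:
drive_tool(
  commands=[
    {"x": -0.04,"y": -0.1,"z": -0.0074,"wz": -8},
    {"x": -0.07,"y": -0.18,"z": -0.0074,"wz": -15},
    {"x": -0.1031,"y": -0.2659,"z": -0.0074,"wz": -20.9},
    {"x": -0.1031,"y": -0.2659,"z": -0.0074,"wz": -20.9},
    {"x": -0.1031,"y": -0.2659,"z": -0.0074,"wz": -20.9},
    {"x": -0.1031,"y": -0.2659,"z": -0.0074,"wz": -20.9},
    {"x": -0.1031,"y": -0.2659,"z": -0.0074,"wz": -20.9},
    {"x": -0.5134,"y": -0.4501,"z": -0.0075,"wz": -66.1},
    {"x": -0.5134,"y": -0.4501,"z": -0.0075,"wz": -66.1},
    {"x": -0.5134,"y": -0.4501,"z": -0.0075,"wz": -66.1},
    {"x": -0.5134,"y": -0.4501,"z": -0.0075,"wz": -66.1},
    {"x": -0.5134,"y": -0.4501,"z": -0.0075,"wz": -66.1},
    {"x": -0.5134,"y": -0.4501,"z": -0.0075,"wz": -66.1},
    {"x": -0.5134,"y": -0.4501,"z": -0.0075,"wz": -66.1},
    {"x": -0.5134,"y": -0.4501,"z": -0.0075,"wz": -66.1},
    {"x": -0.5134,"y": -0.4501,"z": -0.0075,"wz": -66.1},
    {"x": -0.5134,"y": -0.4501,"z": -0.0075,"wz": -66.1},
    {"x": -0.5134,"y": -0.4501,"z": -0.0075,"wz": -66.1},
    {"x": -0.5134,"y": -0.4501,"z": -0.0075,"wz": -66.1},
    {"x": -0.5134,"y": -0.4501,"z": -0.0075,"wz": -66.1},
  ],
)

```text
invalid input at $.commands[0]: expected keys x, y, z, wx, wy, wz, gripper
```

```bash
python3 g.py 470,18,230,-4.8 469.6,18,97,-4.8
```

```text
t2.7 pos [ 212.4 -614.4  222.6] yaw -70.9 gap 86.8 F [-1.   0.1 -0.2] j [72. 18. -4. 83.  1. 79. -3.]
470,18,230,-4.8 -> [-0.5134 -0.4501 -0.0075] [  0.    -0.   -66.13]
469.6,18,97,-4.8 -> [-0.5136 -0.4498  0.1255] [  0.    -0.   -66.13]
```

Request:
drive_tool(
  commands=[
    {"x": -0.103,"y": -0.266,"z": -0.007,"wx": 0,"wy": 0,"wz": -21,"gripper": 100},
    {"x": -0.103,"y": -0.266,"z": -0.007,"wx": 0,"wy": 0,"wz": -21,"gripper": 100},
    {"x": -0.103,"y": -0.266,"z": -0.007,"wx": 0,"wy": 0,"wz": -21,"gripper": 100},
    {"x": -0.103,"y": -0.266,"z": -0.007,"wx": 0,"wy": 0,"wz": -21,"gripper": 100},
    {"x": -0.103,"y": -0.266,"z": -0.007,"wx": 0,"wy": 0,"wz": -21,"gripper": 100},
    {"x": -0.103,"y": -0.266,"z": -0.007,"wx": 0,"wy": 0,"wz": -21,"gripper": 100},
    {"x": -0.5134,"y": -0.4501,"z": -0.0075,"wx": 0,"wy": 0,"wz": -66.1,"gripper": 100},
    {"x": -0.5134,"y": -0.4501,"z": -0.0075,"wx": 0,"wy": 0,"wz": -66.1,"gripper": 100},
    {"x": -0.5134,"y": -0.4501,"z": -0.0075,"wx": 0,"wy": 0,"wz": -66.1,"gripper": 100},
    {"x": -0.5134,"y": -0.4501,"z": -0.0075,"wx": 0,"wy": 0,"wz": -66.1,"gripper": 100},
    {"x": -0.5134,"y": -0.4501,"z": -0.0075,"wx": 0,"wy": 0,"wz": -66.1,"gripper": 100},
    {"x": -0.5134,"y": -0.4501,"z": -0.0075,"wx": 0,"wy": 0,"wz": -66.1,"gripper": 100},
    {"x": -0.5134,"y": -0.4501,"z": -0.0075,"wx": 0,"wy": 0,"wz": -66.1,"gripper": 100},
    {"x": -0.5134,"y": -0.4501,"z": -0.0075,"wx": 0,"wy": 0,"wz": -66.1,"gripper": 100},
    {"x": -0.5134,"y": -0.4501,"z": -0.0075,"wx": 0,"wy": 0,"wz": -66.1,"gripper": 100},
    {"x": -0.5134,"y": -0.4501,"z": -0.0075,"wx": 0,"wy": 0,"wz": -66.1,"gripper": 100},
    {"x": -0.5134,"y": -0.4501,"z": -0.0075,"wx": 0,"wy": 0,"wz": -66.1,"gripper": 60},
    {"x": -0.5134,"y": -0.4501,"z": -0.0075,"wx": 0,"wy": 0,"wz": -66.1,"gripper": 60},
    {"x": -0.5134,"y": -0.4501,"z": -0.0075,"wx": 0,"wy": 0,"wz": -66.1,"gripper": 60},
    {"x": -0.5134,"y": -0.4501,"z": -0.0075,"wx": 0,"wy": 0,"wz": -66.1,"gripper": 60},
  ],
)

```text
t: 4.7
tool_pos: [470.0, 16.5, 229.9]
ee_rot: [[0.996, -0.087, -0.0], [-0.087, -0.996, 0.0], [-0.0, 0.0, -1.0]]
ft_force: [-0.3, -1.0, 0.3]
finger_gap: 62.9
```

```bash
python3 g.py 469.6,18,97,-4.8
```

```text
t4.7 pos [470.   16.5 229.9] yaw -5.0 gap 62.9 F [-0.3 -1.   0.3] j [ 37.  -3. -40. 106.  -2.  77.  -8.]
469.6,18,97,-4.8 -> [-0.0005 -0.0014  0.1329] [ 0.    0.02 -0.18]
```

Request:
drive_tool(
  commands=[
    {"x": 0,"y": -0.0014,"z": 0.05,"wx": 0,"wy": 0,"wz": 0,"gripper": 45},
    {"x": 0,"y": -0.0014,"z": 0.09,"wx": 0,"wy": 0,"wz": 0,"gripper": 45},
    {"x": 0,"y": -0.0014,"z": 0.115,"wx": 0,"wy": 0,"wz": 0,"gripper": 45},
    {"x": 0,"y": -0.0014,"z": 0.125,"wx": 0,"wy": 0,"wz": 0,"gripper": 45},
    {"x": 0,"y": -0.0014,"z": 0.13,"wx": 0,"wy": 0,"wz": 0,"gripper": 45},
    {"x": 0,"y": -0.0014,"z": 0.1325,"wx": 0,"wy": 0,"wz": 0,"gripper": 45},
    {"x": 0,"y": -0.0014,"z": 0.1325,"wx": 0,"wy": 0,"wz": 0,"gripper": 45},
    {"x": 0,"y": -0.0014,"z": 0.1325,"wx": 0,"wy": 0,"wz": 0,"gripper": 0},
    {"x": 0,"y": -0.0014,"z": 0.1325,"wx": 0,"wy": 0,"wz": 0,"gripper": 0},
    {"x": 0,"y": -0.0014,"z": 0.1325,"wx": 0,"wy": 0,"wz": 0,"gripper": 0},
    {"x": 0,"y": -0.0014,"z": 0.1325,"wx": 0,"wy": 0,"wz": 0,"gripper": 0},
    {"x": 0,"y": -0.0014,"z": 0.1325,"wx": 0,"wy": 0,"wz": 0,"gripper": 0},
    {"x": 0,"y": -0.0014,"z": 0.1325,"wx": 0,"wy": 0,"wz": 0,"gripper": 0},
    {"x": 0,"y": -0.0014,"z": 0.1325,"wx": 0,"wy": 0,"wz": 0,"gripper": 0},
    {"x": 0,"y": -0.0014,"z": 0.1325,"wx": 0,"wy": 0,"wz": 0,"gripper": 0},
  ],
)

```text
t: 6.2
tool_pos: [470.0, 19.3, 97.7]
ee_rot: [[0.996, -0.084, -0.0], [-0.084, -0.996, -0.0], [-0.0, 0.0, -1.0]]
ft_force: [-2.0, -0.4, 5.1]
finger_gap: 11.3
```

```bash
python3 g.py 469.6,18,97,-4.8
```

```text
t6.2 pos [470.   19.3  97.7] yaw -4.8 gap 11.3 F [-2.  -0.4  5.1] j [ 35.   5. -42. 115.   4.  61. -13.]
469.6,18,97,-4.8 -> [-0.0003  0.0013  0.0007] [ 0.02  0.02 -0.03]
```

Request:
drive_tool(
  commands=[
    {"x": 0,"y": 0,"z": -0.01,"wx": 0,"wy": 0,"wz": 0,"gripper": 0},
    {"x": 0,"y": 0,"z": -0.03,"wx": 0,"wy": 0,"wz": 0,"gripper": 0},
    {"x": 0,"y": 0,"z": -0.05,"wx": 0,"wy": 0,"wz": 0,"gripper": 0},
    {"x": 0,"y": -0.03,"z": -0.05,"wx": 0,"wy": 0,"wz": 0,"gripper": 0},
    {"x": 0,"y": -0.07,"z": -0.05,"wx": 0,"wy": 0,"wz": 0,"gripper": 0},
    {"x": 0,"y": -0.11,"z": -0.05,"wx": 0,"wy": 0,"wz": 0,"gripper": 0},
    {"x": 0,"y": -0.15,"z": -0.04,"wx": 0,"wy": 0,"wz": 0,"gripper": 0},
    {"x": 0,"y": -0.175,"z": -0.02,"wx": 0,"wy": 0,"wz": 0,"gripper": 0},
    {"x": 0,"y": -0.175,"z": 0.02,"wx": 0,"wy": 0,"wz": 0,"gripper": 0},
    {"x": 0,"y": -0.175,"z": 0.05,"wx": 0,"wy": 0,"wz": 0,"gripper": 0},
    {"x": 0,"y": -0.175,"z": 0.07,"wx": 0,"wy": 0,"wz": 0,"gripper": 0},
    {"x": 0,"y": -0.175,"z": 0.08,"wx": 0,"wy": 0,"wz": 0,"gripper": 0},
    {"x": 0,"y": -0.175,"z": 0.084,"wx": 0,"wy": 0,"wz": 0,"gripper": 0},
    {"x": 0,"y": -0.175,"z": 0.086,"wx": 0,"wy": 0,"wz": 0,"gripper": 0},
    {"x": 0,"y": -0.175,"z": 0.086,"wx": 0,"wy": 0,"wz": 0,"gripper": 0},
  ],
)

```text
t: 7.7
tool_pos: [485.7, 193.9, 12.4]
ee_rot: [[0.996, -0.084, 0.002], [-0.084, -0.996, 0.0], [0.002, -0.0, -1.0]]
ft_force: [-0.3, -0.0, -1.2]
finger_gap: 11.5
```

```bash
python3 g.py; python3 - <<'E'
from h import *
p=capture("scene");save(p,"a1",(200,180,440,360),3)
E
```

```text
t7.7 pos [485.7 193.9  12.4] yaw -4.8 gap 11.5 F [-0.3 -0.  -1.2] j [ 16.  22. -46. 112.  19.  54. -45.]
```

View pics/a1.png

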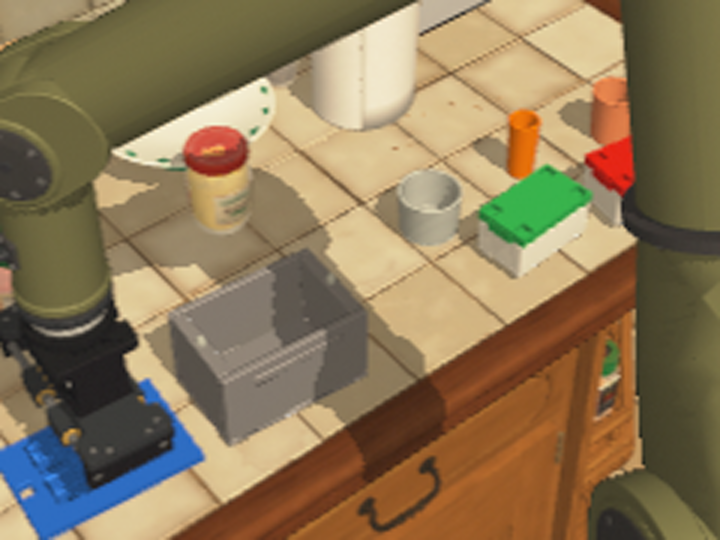

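The view shows the cover held flat on the worktop at the left (crop 100,460) and the empty box at (270,345). I'll release it.

Request:
drive_tool(
  commands=[
    {"x": 0,"y": 0,"z": 0.0005,"wx": 0,"wy": 0,"wz": 0,"gripper": 0},
    {"x": 0,"y": 0,"z": 0.0005,"wx": 0,"wy": 0,"wz": 0,"gripper": 0},
    {"x": 0,"y": 0,"z": 0.0005,"wx": 0,"wy": 0,"wz": 0,"gripper": 0},
  ],
)

```text
t: 8.05
tool_pos: [485.6, 193.8, 11.8]
ee_rot: [[0.996, -0.084, 0.001], [-0.084, -0.996, 0.0], [0.001, -0.0, -1.0]]
ft_force: [0.6, 0.0, 1.6]
finger_gap: 11.6
```

Request:
drive_tool(
  commands=[
    {"x": 0,"y": 0,"z": 0,"wx": 0,"wy": 0,"wz": 0,"gripper": 50},
    {"x": 0,"y": 0,"z": 0,"wx": 0,"wy": 0,"wz": 0,"gripper": 50},
    {"x": 0,"y": 0,"z": 0,"wx": 0,"wy": 0,"wz": 0,"gripper": 50},
    {"x": 0,"y": 0,"z": -0.02,"wx": 0,"wy": 0,"wz": 0,"gripper": 50},
    {"x": 0,"y": 0,"z": -0.06,"wx": 0,"wy": 0,"wz": 0,"gripper": 100},
    {"x": 0,"y": 0,"z": -0.11,"wx": 0,"wy": 0,"wz": 0,"gripper": 100},
    {"x": 0,"y": 0,"z": -0.16,"wx": 0,"wy": 0,"wz": 0,"gripper": 100},
    {"x": 0,"y": 0,"z": -0.188,"wx": 0,"wy": 0,"wz": 0,"gripper": 100},
    {"x": 0,"y": 0,"z": -0.188,"wx": 0,"wy": 0,"wz": 0,"gripper": 100},
  ],
)

```text
t: 8.95
tool_pos: [487.4, 195.1, 203.7]
ee_rot: [[0.996, -0.084, 0.008], [-0.084, -0.996, 0.001], [0.008, -0.002, -1.0]]
ft_force: [0.8, -0.4, -0.9]
finger_gap: 75.7
```

```bash
python3 g.py 530,-225,200,85.2 530,-225,200,-94.8 530,-225,30,85.2
```

```text
t8.9 pos [487.4 195.1 203.7] yaw -4.8 gap 75.7 F [ 0.8 -0.4 -0.9] j [ 24.   7. -52. 101.   6.  74. -34.]
530,-225,200,85.2 -> [0.0778 0.415  0.0035] [  0.29  -0.46 -90.03]
530,-225,200,-94.8 -> [0.0778 0.415  0.0035] [-0.46 -0.29 89.97]
530,-225,30,85.2 -> [0.0764 0.4153 0.1735] [  0.29  -0.46 -90.03]
```

Request:
drive_tool(
  commands=[
    {"x": 0.0778,"y": 0.415,"z": 0.0035,"wx": 0,"wy": 0,"wz": 90,"gripper": 100},
    {"x": 0.0778,"y": 0.415,"z": 0.0035,"wx": -0.3,"wy": -0.3,"wz": 90,"gripper": 100},
    {"x": 0.0778,"y": 0.415,"z": 0.0035,"wx": -0.46,"wy": -0.29,"wz": 90,"gripper": 100},
    {"x": 0.0778,"y": 0.415,"z": 0.0035,"wx": -0.46,"wy": -0.29,"wz": 90,"gripper": 100},
    {"x": 0.0778,"y": 0.415,"z": 0.0035,"wx": -0.46,"wy": -0.29,"wz": 90,"gripper": 100},
    {"x": 0.0778,"y": 0.415,"z": 0.0035,"wx": -0.46,"wy": -0.29,"wz": 90,"gripper": 100},
    {"x": 0.0778,"y": 0.415,"z": 0.0035,"wx": -0.46,"wy": -0.29,"wz": 90,"gripper": 100},
    {"x": 0.0778,"y": 0.415,"z": 0.0035,"wx": -0.46,"wy": -0.29,"wz": 90,"gripper": 100},
    {"x": 0.0778,"y": 0.415,"z": 0.0035,"wx": -0.46,"wy": -0.29,"wz": 90,"gripper": 100},
    {"x": 0.0778,"y": 0.415,"z": 0.0035,"wx": -0.46,"wy": -0.29,"wz": 90,"gripper": 100},
    {"x": 0.0778,"y": 0.415,"z": 0.0035,"wx": -0.46,"wy": -0.29,"wz": 90,"gripper": 100},
    {"x": 0.0778,"y": 0.415,"z": 0.0035,"wx": -0.46,"wy": -0.29,"wz": 90,"gripper": 100},
    {"x": 0.0778,"y": 0.415,"z": 0.0035,"wx": -0.46,"wy": -0.29,"wz": 90,"gripper": 100},
    {"x": 0.0778,"y": 0.415,"z": 0.0035,"wx": -0.46,"wy": -0.29,"wz": 90,"gripper": 100},
  ],
)

```text
t: 10.35
tool_pos: [527.2, -226.0, 195.1]
ee_rot: [[-0.082, -0.997, -0.009], [-0.997, 0.082, -0.001], [0.002, 0.009, -1.0]]
ft_force: [-0.4, 0.9, 0.2]
finger_gap: 87.1
```

```bash
python3 - <<'E'
from h import *
np.set_printoptions(precision=1,suppress=True)
P=[capture("scene"),capture("top")]
print(fit([P[1]],"beaker_large",(530,-225,0),0,0), fit([P[0]],"beaker_large",(530,-225,0),0,0))
cov=fit(P,"cover",(484,192,-4.8),0);print("cover",cov)
E
python3 g.py 530,-225,30,-94.8
```

```text
beaker_large no mask 0
(array([ 530., -225.,    0.]), []) (array([ 531. , -225.5,    4.1]), [np.float32(0.96)])
cover (array([486.5, 193.7,  -5. ]), [np.float32(0.95), np.float32(0.95)])
t10.7 pos [ 527.4 -226.4  195.6] yaw -94.8 gap 87.0 F [-0.9  0.2 -0.1] j [ 44.  12. -27.  95.   6.  74. -79.]
530,-225,30,-94.8 -> [-0.0019 -0.0038  0.1656] [ 0.47 -0.12 -0.01]
```

Request:
drive_tool(
  commands=[
    {"x": -0.001,"y": -0.0035,"z": 0.04,"wx": 0.5,"wy": 0,"wz": 0,"gripper": 100},
    {"x": -0.001,"y": -0.0035,"z": 0.08,"wx": 0.5,"wy": 0,"wz": 0,"gripper": 100},
    {"x": -0.001,"y": -0.0035,"z": 0.12,"wx": 0.5,"wy": 0,"wz": 0,"gripper": 100},
    {"x": -0.001,"y": -0.0035,"z": 0.15,"wx": 0.5,"wy": 0,"wz": 0,"gripper": 100},
    {"x": -0.001,"y": -0.0035,"z": 0.165,"wx": 0.5,"wy": 0,"wz": 0,"gripper": 100},
    {"x": -0.001,"y": -0.0035,"z": 0.165,"wx": 0.5,"wy": 0,"wz": 0,"gripper": 100},
    {"x": -0.001,"y": -0.0035,"z": 0.165,"wx": 0.5,"wy": 0,"wz": 0,"gripper": 50},
    {"x": -0.001,"y": -0.0035,"z": 0.165,"wx": 0.5,"wy": 0,"wz": 0,"gripper": 40},
    {"x": -0.001,"y": -0.0035,"z": 0.165,"wx": 0.5,"wy": 0,"wz": 0,"gripper": 40},
    {"x": -0.001,"y": -0.0035,"z": 0.165,"wx": 0.5,"wy": 0,"wz": 0,"gripper": 40},
    {"x": -0.001,"y": -0.0035,"z": 0.165,"wx": 0.5,"wy": 0,"wz": 0,"gripper": 40},
    {"x": -0.001,"y": -0.0035,"z": 0.155,"wx": 0.5,"wy": 0,"wz": 0,"gripper": 40},
    {"x": -0.001,"y": -0.0035,"z": 0.12,"wx": 0.5,"wy": 0,"wz": 0,"gripper": 40},
    {"x": -0.001,"y": -0.0035,"z": 0.08,"wx": 0.5,"wy": 0,"wz": 0,"gripper": 40},
    {"x": -0.001,"y": -0.0035,"z": 0.04,"wx": 0.5,"wy": 0,"wz": 0,"gripper": 40},
    {"x": -0.001,"y": -0.0035,"z": 0.03,"wx": 0.5,"wy": 0,"wz": 0,"gripper": 40},
  ],
)

```text
t: 12.25
tool_pos: [533.3, -226.6, 171.1]
ee_rot: [[-0.084, -0.996, 0.008], [-0.996, 0.084, -0.006], [0.005, -0.008, -1.0]]
ft_force: [1.1, -0.1, -0.2]
finger_gap: 65.5
```

```bash
python3 g.py 470,19,170,-94.8 470,19,40,-94.8 470,19,35.5,-94.8
```

```text
t12.2 pos [ 533.3 -226.6  171.1] yaw -94.8 gap 65.5 F [ 1.1 -0.1 -0.2] j [ 44.  13. -27.  97.   6.  71. -79.]
470,19,170,-94.8 -> [-0.2394  0.0838 -0.0008] [-0.46 -0.3  -0.03]
470,19,40,-94.8 -> [-0.24    0.0848  0.1292] [-0.46 -0.3  -0.03]
470,19,35.5,-94.8 -> [-0.2401  0.0849  0.1337] [-0.46 -0.3  -0.03]
```

Request:
drive_tool(
  commands=[
    {"x": -0.04,"y": 0.0144,"z": 0,"wx": 0,"wy": 0,"wz": 0,"gripper": 40},
    {"x": -0.08,"y": 0.028,"z": 0,"wx": -0.4,"wy": -0.3,"wz": 0,"gripper": 40},
    {"x": -0.12,"y": 0.042,"z": 0,"wx": -0.4,"wy": -0.3,"wz": 0,"gripper": 40},
    {"x": -0.16,"y": 0.056,"z": 0,"wx": -0.4,"wy": -0.3,"wz": 0,"gripper": 40},
    {"x": -0.2,"y": 0.07,"z": 0,"wx": -0.4,"wy": -0.3,"wz": 0,"gripper": 40},
    {"x": -0.23,"y": 0.082,"z": 0,"wx": -0.4,"wy": -0.3,"wz": 0,"gripper": 40},
    {"x": -0.24,"y": 0.0845,"z": 0,"wx": -0.4,"wy": -0.3,"wz": 0,"gripper": 40},
    {"x": -0.24,"y": 0.0845,"z": 0,"wx": -0.4,"wy": -0.3,"wz": 0,"gripper": 40},
    {"x": -0.24,"y": 0.0845,"z": 0,"wx": -0.4,"wy": -0.3,"wz": 0,"gripper": 40},
    {"x": -0.24,"y": 0.0845,"z": 0,"wx": -0.4,"wy": -0.3,"wz": 0,"gripper": 40},
  ],
)

```text
t: 13.25
tool_pos: [467.0, 18.7, 164.8]
ee_rot: [[-0.087, -0.996, -0.007], [-0.996, 0.087, 0.004], [-0.003, 0.007, -1.0]]
ft_force: [-0.5, 0.3, -0.7]
finger_gap: 65.1
```

```bash
python3 g.py 470,19,36,-94.8; python3 - <<'E'
from h import *
p=capture("scene");q=capture("top")
a=p["pixels"][200:360,220:380];b=q["pixels"][220:380,190:350]
cv2.imwrite("pics/b1.png",cv2.resize(np.hstack([a,b]),None,fx=2.5,fy=2.5))
E
```

```text
t13.2 pos [467.   18.7 164.8] yaw -95.0 gap 65.1 F [-0.5  0.3 -0.7] j [  33.   -0.  -38.  111.   -0.   69. -100.]
470,19,36,-94.8 -> [-0.0002 -0.0039  0.1288] [ 0.4   0.18 -0.19]
```

View pics/b1.png

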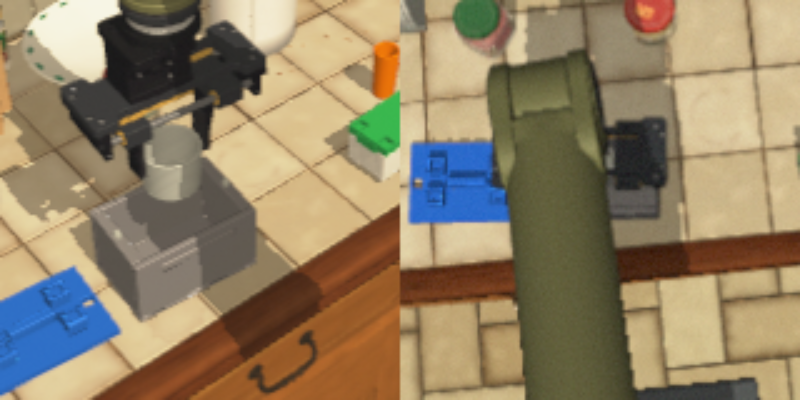

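The beaker hangs over the box in the scene crop (about 172,165), with the fingers along the box's length. I'll lower it and release.

Request:
drive_tool(
  commands=[
    {"x": 0,"y": -0.0035,"z": 0.03,"wx": 0.4,"wy": 0.2,"wz": -0.2,"gripper": 40},
    {"x": 0,"y": -0.0035,"z": 0.06,"wx": 0.4,"wy": 0.2,"wz": -0.2,"gripper": 40},
    {"x": 0,"y": -0.0035,"z": 0.09,"wx": 0.4,"wy": 0.2,"wz": -0.2,"gripper": 40},
    {"x": 0,"y": -0.0035,"z": 0.11,"wx": 0.4,"wy": 0.2,"wz": -0.2,"gripper": 40},
    {"x": 0,"y": -0.0035,"z": 0.12,"wx": 0.4,"wy": 0.2,"wz": -0.2,"gripper": 40},
    {"x": 0,"y": -0.0035,"z": 0.126,"wx": 0.4,"wy": 0.2,"wz": -0.2,"gripper": 40},
    {"x": 0,"y": -0.0035,"z": 0.128,"wx": 0.4,"wy": 0.2,"wz": -0.2,"gripper": 40},
    {"x": 0,"y": -0.0035,"z": 0.1285,"wx": 0.4,"wy": 0.2,"wz": -0.2,"gripper": 40},
    {"x": 0,"y": -0.0035,"z": 0.1285,"wx": 0.4,"wy": 0.2,"wz": -0.2,"gripper": 40},
  ],
)

```text
t: 14.25
tool_pos: [470.4, 20.7, 37.3]
ee_rot: [[-0.081, -0.997, 0.002], [-0.997, 0.081, -0.0], [0.0, -0.002, -1.0]]
ft_force: [-0.3, 0.2, -1.7]
finger_gap: 65.0
```

Request:
drive_tool(
  commands=[
    {"x": 0,"y": 0,"z": 0.001,"wx": 0,"wy": 0,"wz": 0,"gripper": 40},
    {"x": 0,"y": 0,"z": 0.001,"wx": 0,"wy": 0,"wz": 0,"gripper": 40},
    {"x": 0,"y": 0,"z": 0.001,"wx": 0,"wy": 0,"wz": 0,"gripper": 84},
    {"x": 0,"y": 0,"z": 0.001,"wx": 0,"wy": 0,"wz": 0,"gripper": 84},
    {"x": 0,"y": 0,"z": 0.001,"wx": 0,"wy": 0,"wz": 0,"gripper": 84},
    {"x": 0,"y": 0,"z": -0.02,"wx": 0,"wy": 0,"wz": 0,"gripper": 84},
    {"x": 0,"y": 0,"z": -0.06,"wx": 0,"wy": 0,"wz": 0,"gripper": 84},
    {"x": 0,"y": 0,"z": -0.1,"wx": 0,"wy": 0,"wz": 0,"gripper": 84},
    {"x": 0,"y": 0,"z": -0.15,"wx": 0,"wy": 0,"wz": 0,"gripper": 84},
    {"x": 0,"y": 0,"z": -0.165,"wx": 0,"wy": 0,"wz": 0,"gripper": 84},
  ],
)

```text
t: 15.25
tool_pos: [472.1, 21.1, 206.7]
ee_rot: [[-0.081, -0.997, 0.009], [-0.997, 0.081, -0.001], [0.001, -0.009, -1.0]]
ft_force: [0.3, 0.2, 0.1]
finger_gap: 73.2
```

```bash
python3 g.py 517.5,-475,200,-94.8 517.5,-475,45,-94.8
```

```text
t15.2 pos [472.1  21.1 206.7] yaw -94.6 gap 73.2 F [0.3 0.2 0.1] j [ 33.  -2. -38. 108.  -1.  73. -99.]
517.5,-475,200,-94.8 -> [ 0.4909 -0.0851  0.0078] [-0.5  -0.04  0.18]
517.5,-475,45,-94.8 -> [ 0.4907 -0.0838  0.1628] [-0.5  -0.04  0.18]
```

Request:
drive_tool(
  commands=[
    {"x": 0.49,"y": -0.085,"z": 0.007,"wx": -0.5,"wy": 0,"wz": 0.2,"gripper": 84},
    {"x": 0.49,"y": -0.085,"z": 0.007,"wx": -0.5,"wy": 0,"wz": 0.2,"gripper": 84},
    {"x": 0.49,"y": -0.085,"z": 0.007,"wx": -0.5,"wy": 0,"wz": 0.2,"gripper": 84},
    {"x": 0.49,"y": -0.085,"z": 0.007,"wx": -0.5,"wy": 0,"wz": 0.2,"gripper": 84},
    {"x": 0.49,"y": -0.085,"z": 0.007,"wx": -0.5,"wy": 0,"wz": 0.2,"gripper": 84},
    {"x": 0.49,"y": -0.085,"z": 0.007,"wx": -0.5,"wy": 0,"wz": 0.2,"gripper": 84},
    {"x": 0.49,"y": -0.085,"z": 0.007,"wx": -0.5,"wy": 0,"wz": 0.2,"gripper": 84},
    {"x": 0.49,"y": -0.085,"z": 0.007,"wx": -0.5,"wy": 0,"wz": 0.2,"gripper": 84},
    {"x": 0.49,"y": -0.085,"z": 0.007,"wx": -0.5,"wy": 0,"wz": 0.2,"gripper": 84},
    {"x": 0.49,"y": -0.085,"z": 0.007,"wx": -0.5,"wy": 0,"wz": 0.2,"gripper": 84},
    {"x": 0.49,"y": -0.085,"z": 0.007,"wx": -0.5,"wy": 0,"wz": 0.2,"gripper": 84},
    {"x": 0.49,"y": -0.085,"z": 0.007,"wx": -0.5,"wy": 0,"wz": 0.2,"gripper": 84},
    {"x": 0.49,"y": -0.085,"z": 0.007,"wx": -0.5,"wy": 0,"wz": 0.2,"gripper": 84},
    {"x": 0.49,"y": -0.085,"z": 0.007,"wx": -0.5,"wy": 0,"wz": 0.2,"gripper": 84},
  ],
)

```text
t: 16.65
tool_pos: [515.5, -472.5, 195.2]
ee_rot: [[-0.082, -0.997, -0.008], [-0.997, 0.082, 0.001], [-0.0, 0.008, -1.0]]
ft_force: [0.8, 1.5, 1.0]
finger_gap: 73.0
```

```bash
python3 - <<'E'
from h import *
np.set_printoptions(precision=1,suppress=True)
P=[capture("scene"),capture("top")]
for ps in([P[0]],[P[1]]):
    print(fit(ps,"beaker_medium",(517,-475,0),0,0),fit(ps,"beaker_large",(470,20,0),5,0))
    print(mark_of(ps[0],"beaker_large")[:2])
for r in silhouettes(P[1],"beaker_large")[:2]+silhouettes(P[1],"beaker_medium")[:3]: print(r["conf"],r["bbox"])
a=P[0]["pixels"][180:340,220:440];b=P[1]["pixels"][210:370,210:430]
cv2.imwrite("pics/b2.png",cv2.resize(np.vstack([a,b]),None,fx=1.8,fy=1.8,interpolation=2))
E
python3 g.py 517.5,-475,45,-94.8
```

```text
(array([ 517. , -475. ,    0.5]), [np.float32(0.86)]) (array([482. ,  15.6,  -4.9]), [np.float32(0.09)])
[{'location': [289.3, 303.7], 'conf': 0.55}]
beaker_medium no mask 0
(array([ 517., -475.,    0.]), []) (array([470.8,  19.7,   3.4]), [np.float32(0.96)])
[{'location': [272.5, 292.5], 'conf': 0.55}]
0.75 [260.6, 282.4, 21.2, 18.7]
0.3 [244.9, 270.2, 50.4, 37.6]
t17.1 pos [ 514.5 -474.5  194.7] yaw -94.8 gap 73.0 F [-0.5  0.3 -0.5] j [ 53.  27. -18.  76.   8.  79. -60.]
517.5,-475,45,-94.8 -> [ 0.0002 -0.0043  0.1496] [ 0.48 -0.02 -0.03]
```

View pics/b2.png

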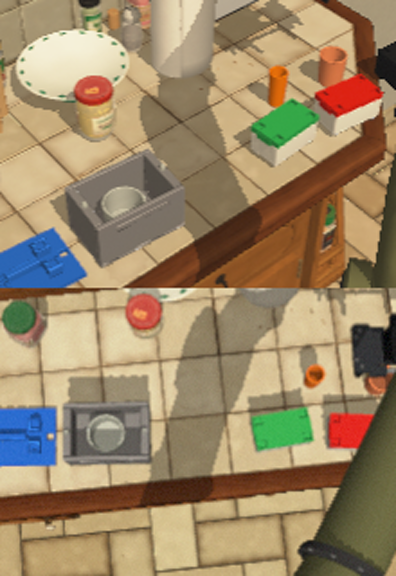

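The large beaker stands upright in the middle of the box (upper crop 124,200; lower crop 105,433). Next is the medium beaker.

Request:
drive_tool(
  commands=[
    {"x": 0,"y": -0.003,"z": 0.04,"wx": 0.5,"wy": 0,"wz": 0,"gripper": 84},
    {"x": 0,"y": -0.0035,"z": 0.08,"wx": 0.5,"wy": 0,"wz": 0,"gripper": 84},
    {"x": 0,"y": -0.0035,"z": 0.12,"wx": 0.5,"wy": 0,"wz": 0,"gripper": 84},
    {"x": 0,"y": -0.0035,"z": 0.145,"wx": 0.5,"wy": 0,"wz": 0,"gripper": 84},
    {"x": 0,"y": -0.0035,"z": 0.1515,"wx": 0.5,"wy": 0,"wz": 0,"gripper": 84},
    {"x": 0,"y": -0.0035,"z": 0.1515,"wx": 0.5,"wy": 0,"wz": 0,"gripper": 84},
    {"x": 0,"y": -0.0035,"z": 0.1515,"wx": 0.5,"wy": 0,"wz": 0,"gripper": 25},
    {"x": 0,"y": -0.0035,"z": 0.1515,"wx": 0.5,"wy": 0,"wz": 0,"gripper": 25},
    {"x": 0,"y": -0.0035,"z": 0.1515,"wx": 0.5,"wy": 0,"wz": 0,"gripper": 25},
    {"x": 0,"y": -0.0035,"z": 0.1515,"wx": 0.5,"wy": 0,"wz": 0,"gripper": 25},
    {"x": 0,"y": -0.0035,"z": 0.1515,"wx": 0.5,"wy": 0,"wz": 0,"gripper": 25},
    {"x": 0,"y": -0.0035,"z": 0.1515,"wx": 0.5,"wy": 0,"wz": 0,"gripper": 25},
  ],
)

```text
t: 18.35
tool_pos: [517.3, -475.4, 44.3]
ee_rot: [[-0.084, -0.996, 0.002], [-0.996, 0.084, -0.002], [0.002, -0.002, -1.0]]
ft_force: [-0.1, 0.5, 4.8]
finger_gap: 48.1
```

```bash
python3 g.py 517.5,-475,180,-94.8 470.8,19.7,190,-94.8
```

```text
t18.4 pos [ 517.3 -475.4   44.3] yaw -94.8 gap 48.1 F [-0.1  0.5  4.8] j [ 53.  33. -17.  85.  10.  63. -61.]
517.5,-475,180,-94.8 -> [-0.0002 -0.0004 -0.1357] [-0.11 -0.09 -0.04]
470.8,19.7,190,-94.8 -> [-0.4892  0.0879 -0.1466] [-0.11 -0.09 -0.04]
```

Gripped (48.1 mm). Lift and carry over the box.

Request:
drive_tool(
  commands=[
    {"x": 0,"y": 0,"z": -0.02,"wx": 0,"wy": 0,"wz": 0,"gripper": 25},
    {"x": 0,"y": 0,"z": -0.06,"wx": 0,"wy": 0,"wz": 0,"gripper": 25},
    {"x": 0,"y": 0,"z": -0.1,"wx": 0,"wy": 0,"wz": 0,"gripper": 25},
    {"x": -0.04,"y": 0.007,"z": -0.136,"wx": 0,"wy": 0,"wz": 0,"gripper": 25},
    {"x": -0.08,"y": 0.014,"z": -0.1466,"wx": 0,"wy": 0,"wz": 0,"gripper": 25},
    {"x": -0.12,"y": 0.021,"z": -0.1466,"wx": 0,"wy": 0,"wz": 0,"gripper": 25},
    {"x": -0.16,"y": 0.029,"z": -0.1466,"wx": 0,"wy": 0,"wz": 0,"gripper": 25},
    {"x": -0.2,"y": 0.036,"z": -0.1466,"wx": 0,"wy": 0,"wz": 0,"gripper": 25},
    {"x": -0.24,"y": 0.043,"z": -0.1466,"wx": 0,"wy": 0,"wz": 0,"gripper": 25},
    {"x": -0.28,"y": 0.05,"z": -0.1466,"wx": 0,"wy": 0,"wz": 0,"gripper": 25},
    {"x": -0.32,"y": 0.057,"z": -0.1466,"wx": 0,"wy": 0,"wz": 0,"gripper": 25},
    {"x": -0.36,"y": 0.065,"z": -0.1466,"wx": 0,"wy": 0,"wz": 0,"gripper": 25},
    {"x": -0.4,"y": 0.072,"z": -0.1466,"wx": 0,"wy": 0,"wz": 0,"gripper": 25},
    {"x": -0.44,"y": 0.079,"z": -0.1466,"wx": 0,"wy": 0,"wz": 0,"gripper": 25},
    {"x": -0.47,"y": 0.085,"z": -0.1466,"wx": 0,"wy": 0,"wz": 0,"gripper": 25},
    {"x": -0.489,"y": 0.088,"z": -0.1466,"wx": 0,"wy": 0,"wz": 0,"gripper": 25},
    {"x": -0.489,"y": 0.088,"z": -0.1466,"wx": 0,"wy": 0,"wz": 0,"gripper": 25},
    {"x": -0.489,"y": 0.088,"z": -0.1466,"wx": 0,"wy": 0,"wz": 0,"gripper": 25},
    {"x": -0.489,"y": 0.088,"z": -0.1466,"wx": 0,"wy": 0,"wz": 0,"gripper": 25},
  ],
)

```text
t: 20.25
tool_pos: [470.1, 18.4, 189.3]
ee_rot: [[-0.086, -0.996, -0.0], [-0.996, 0.086, -0.001], [0.001, 0.0, -1.0]]
ft_force: [0.2, -0.4, -1.6]
finger_gap: 47.9
```

```bash
python3 g.py 470.8,19.7,57,-94.8; python3 - <<'E'
from h import *
np.set_printoptions(precision=1,suppress=True)
P=capture("scene")
for z in (135,145): print(z,fit([P],"beaker_medium",(471,20,0),z,0))
E
```

```text
t20.2 pos [470.1  18.4 189.3] yaw -95.0 gap 47.9 F [ 0.2 -0.4 -1.6] j [ 33.  -1. -37. 109.  -1.  72. -99.]
470.8,19.7,57,-94.8 -> [-0.0014 -0.0006  0.1323] [ 0.01 -0.04 -0.15]
135 (array([481. ,  10.5,  -0.8]), [np.float32(0.87)])
145 (array([472.1,  16.3,   4. ]), [np.float32(0.86)])
```

Request:
drive_tool(
  commands=[
    {"x": -0.0014,"y": -0.0005,"z": 0.04,"wx": 0,"wy": 0,"wz": 0,"gripper": 25},
    {"x": -0.0014,"y": -0.0005,"z": 0.075,"wx": 0,"wy": 0,"wz": 0,"gripper": 25},
    {"x": -0.0014,"y": -0.0005,"z": 0.1,"wx": 0,"wy": 0,"wz": 0,"gripper": 25},
    {"x": -0.0014,"y": -0.0005,"z": 0.12,"wx": 0,"wy": 0,"wz": 0,"gripper": 25},
    {"x": -0.0014,"y": -0.0005,"z": 0.1295,"wx": 0,"wy": 0,"wz": 0,"gripper": 25},
    {"x": -0.0014,"y": -0.0005,"z": 0.1305,"wx": 0,"wy": 0,"wz": 0,"gripper": 25},
    {"x": -0.0014,"y": -0.0005,"z": 0.1315,"wx": 0,"wy": 0,"wz": 0,"gripper": 25},
    {"x": -0.0014,"y": -0.0005,"z": 0.1315,"wx": 0,"wy": 0,"wz": 0,"gripper": 25},
  ],
)

```text
t: 21.2
tool_pos: [471.8, 21.2, 59.1]
ee_rot: [[-0.085, -0.996, 0.002], [-0.996, 0.085, -0.0], [0.0, -0.002, -1.0]]
ft_force: [-0.6, 0.2, -0.3]
finger_gap: 48.3
```

Request:
drive_tool(
  commands=[
    {"x": 0,"y": 0,"z": 0.001,"wx": 0,"wy": 0,"wz": 0,"gripper": 25},
    {"x": 0,"y": 0,"z": 0.001,"wx": 0,"wy": 0,"wz": 0,"gripper": 84},
    {"x": 0,"y": 0,"z": 0.001,"wx": 0,"wy": 0,"wz": 0,"gripper": 84},
    {"x": 0,"y": 0,"z": 0.001,"wx": 0,"wy": 0,"wz": 0,"gripper": 84},
    {"x": 0,"y": 0,"z": 0.001,"wx": 0,"wy": 0,"wz": 0,"gripper": 84},
    {"x": 0,"y": 0,"z": -0.03,"wx": 0,"wy": 0,"wz": 0,"gripper": 84},
    {"x": 0,"y": 0,"z": -0.07,"wx": 0,"wy": 0,"wz": 0,"gripper": 84},
    {"x": 0,"y": 0,"z": -0.11,"wx": 0,"wy": 0,"wz": 0,"gripper": 84},
    {"x": 0,"y": 0,"z": -0.14,"wx": 0,"wy": 0,"wz": 0,"gripper": 84},
    {"x": 0,"y": 0,"z": -0.14,"wx": 0,"wy": 0,"wz": 0,"gripper": 84},
  ],
)

```text
t: 22.2
tool_pos: [473.8, 21.6, 202.6]
ee_rot: [[-0.084, -0.996, 0.009], [-0.996, 0.084, -0.002], [0.001, -0.009, -1.0]]
ft_force: [0.6, 0.8, -0.1]
finger_gap: 73.3
```

```bash
python3 g.py 534,-357.5,195,-94.8
```

```text
t22.2 pos [473.8  21.6 202.6] yaw -94.8 gap 73.3 F [ 0.6  0.8 -0.1] j [ 33.  -2. -38. 108.  -1.  73. -99.]
534,-357.5,195,-94.8 -> [ 0.3726 -0.0918  0.0088] [-0.52 -0.05 -0.03]
```

Request:
drive_tool(
  commands=[
    {"x": 0.3726,"y": -0.0918,"z": 0.0088,"wx": 0,"wy": 0,"wz": 0,"gripper": 84},
    {"x": 0.3726,"y": -0.0918,"z": 0.0088,"wx": 0,"wy": 0,"wz": 0,"gripper": 84},
    {"x": 0.3726,"y": -0.0918,"z": 0.0088,"wx": 0,"wy": 0,"wz": 0,"gripper": 84},
    {"x": 0.3726,"y": -0.0918,"z": 0.0088,"wx": 0,"wy": 0,"wz": 0,"gripper": 84},
    {"x": 0.3726,"y": -0.0918,"z": 0.0088,"wx": 0,"wy": 0,"wz": 0,"gripper": 84},
    {"x": 0.3726,"y": -0.0918,"z": 0.0088,"wx": 0,"wy": 0,"wz": 0,"gripper": 84},
    {"x": 0.3726,"y": -0.0918,"z": 0.0088,"wx": 0,"wy": 0,"wz": 0,"gripper": 84},
    {"x": 0.3726,"y": -0.0918,"z": 0.0088,"wx": 0,"wy": 0,"wz": 0,"gripper": 84},
    {"x": 0.3726,"y": -0.0918,"z": 0.0088,"wx": 0,"wy": 0,"wz": 0,"gripper": 84},
    {"x": 0.3726,"y": -0.0918,"z": 0.0088,"wx": 0,"wy": 0,"wz": 0,"gripper": 84},
    {"x": 0.3726,"y": -0.0918,"z": 0.0088,"wx": 0,"wy": 0,"wz": 0,"gripper": 84},
    {"x": 0.3726,"y": -0.0918,"z": 0.0088,"wx": 0,"wy": 0,"wz": 0,"gripper": 84},
  ],
)

```text
t: 23.4
tool_pos: [531.5, -355.6, 189.4]
ee_rot: [[-0.081, -0.997, 0.0], [-0.997, 0.081, 0.0], [-0.0, -0.0, -1.0]]
ft_force: [-0.0, 0.2, 0.3]
finger_gap: 72.8
```

```bash
python3 - <<'E'
from h import *
np.set_printoptions(precision=1,suppress=True)
P=[capture("scene"),capture("top")]
for ps in([P[0]],[P[1]]): print(fit(ps,"beaker_small",(534,-357.5,0),0,0),fit(ps,"beaker_medium",(470,20,0),9,0))
a=P[1]["pixels"][250:330,225:325]
cv2.imwrite("pics/b3.png",cv2.resize(a,None,fx=4,fy=4,interpolation=2))
E
python3 g.py 534,-357.5,53,-94.8
```

```text
(array([ 536.1, -358.2,   10.2]), [np.float32(0.88)]) (array([474.9,  18.1,  -4. ]), [np.float32(0.38)])
beaker_small no mask 0
(array([ 534. , -357.5,    0. ]), []) (array([470.8,  19.7,   4. ]), [np.float32(0.83)])
t23.7 pos [ 531.  -357.3  189.7] yaw -94.8 gap 73.0 F [-0.   0.9  0.1] j [ 49.  20. -22.  87.   7.  75. -69.]
534,-357.5,53,-94.8 -> [-0.0002 -0.0029  0.1367] [-0.04 -0.03 -0.  ]
```

View pics/b3.png

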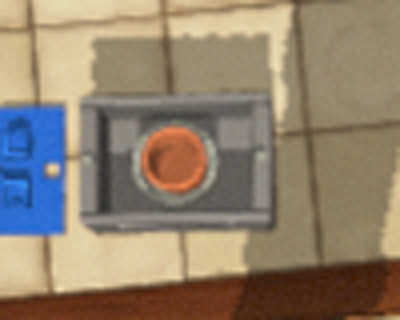

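The medium beaker sits concentric in the large one (crop 175,160). I'll grasp the small beaker at about (535,-357.8).

Request:
drive_tool(
  commands=[
    {"x": 0,"y": -0.0035,"z": 0.04,"wx": 0,"wy": 0,"wz": 0,"gripper": 84},
    {"x": 0,"y": -0.0035,"z": 0.08,"wx": 0,"wy": 0,"wz": 0,"gripper": 84},
    {"x": 0,"y": -0.0035,"z": 0.115,"wx": 0,"wy": 0,"wz": 0,"gripper": 84},
    {"x": 0,"y": -0.0035,"z": 0.132,"wx": 0,"wy": 0,"wz": 0,"gripper": 84},
    {"x": 0,"y": -0.0035,"z": 0.1367,"wx": 0,"wy": 0,"wz": 0,"gripper": 84},
    {"x": 0,"y": -0.0035,"z": 0.1367,"wx": 0,"wy": 0,"wz": 0,"gripper": 60},
    {"x": 0,"y": -0.0035,"z": 0.1367,"wx": 0,"wy": 0,"wz": 0,"gripper": 10},
    {"x": 0,"y": -0.0035,"z": 0.1367,"wx": 0,"wy": 0,"wz": 0,"gripper": 10},
    {"x": 0,"y": -0.0035,"z": 0.1367,"wx": 0,"wy": 0,"wz": 0,"gripper": 10},
    {"x": 0,"y": -0.0035,"z": 0.1367,"wx": 0,"wy": 0,"wz": 0,"gripper": 10},
    {"x": 0,"y": -0.0035,"z": 0.1367,"wx": 0,"wy": 0,"wz": 0,"gripper": 10},
    {"x": 0,"y": -0.0035,"z": 0.1367,"wx": 0,"wy": 0,"wz": 0,"gripper": 10},
    {"x": 0,"y": -0.0035,"z": 0.1367,"wx": 0,"wy": 0,"wz": 0,"gripper": 10},
  ],
)

```text
t: 25.0
tool_pos: [534.7, -358.0, 53.0]
ee_rot: [[-0.084, -0.996, 0.001], [-0.996, 0.084, -0.001], [0.0, -0.001, -1.0]]
ft_force: [0.1, -0.5, 1.7]
finger_gap: 31.8
```

```bash
python3 g.py 470.8,19.9,205,-94.8
```

```text
t25.0 pos [ 534.7 -358.    53. ] yaw -94.8 gap 31.8 F [ 0.1 -0.5  1.7] j [ 48.  26. -21.  94.  10.  61. -71.]
470.8,19.9,205,-94.8 -> [-0.3711  0.0954 -0.1522] [-0.05 -0.02 -0.03]
```

Request:
drive_tool(
  commands=[
    {"x": 0,"y": 0,"z": -0.02,"wx": 0,"wy": 0,"wz": 0,"gripper": 10},
    {"x": 0,"y": 0,"z": -0.06,"wx": 0,"wy": 0,"wz": 0,"gripper": 10},
    {"x": 0,"y": 0,"z": -0.1,"wx": 0,"wy": 0,"wz": 0,"gripper": 10},
    {"x": -0.04,"y": 0.01,"z": -0.135,"wx": 0,"wy": 0,"wz": 0,"gripper": 10},
    {"x": -0.08,"y": 0.02,"z": -0.152,"wx": 0,"wy": 0,"wz": 0,"gripper": 10},
    {"x": -0.12,"y": 0.03,"z": -0.152,"wx": 0,"wy": 0,"wz": 0,"gripper": 10},
    {"x": -0.16,"y": 0.041,"z": -0.152,"wx": 0,"wy": 0,"wz": 0,"gripper": 10},
    {"x": -0.2,"y": 0.051,"z": -0.152,"wx": 0,"wy": 0,"wz": 0,"gripper": 10},
    {"x": -0.24,"y": 0.062,"z": -0.152,"wx": 0,"wy": 0,"wz": 0,"gripper": 10},
    {"x": -0.28,"y": 0.072,"z": -0.152,"wx": 0,"wy": 0,"wz": 0,"gripper": 10},
    {"x": -0.32,"y": 0.082,"z": -0.152,"wx": 0,"wy": 0,"wz": 0,"gripper": 10},
    {"x": -0.355,"y": 0.091,"z": -0.152,"wx": 0,"wy": 0,"wz": 0,"gripper": 10},
    {"x": -0.371,"y": 0.0954,"z": -0.152,"wx": 0,"wy": 0,"wz": 0,"gripper": 10},
    {"x": -0.371,"y": 0.0954,"z": -0.152,"wx": 0,"wy": 0,"wz": 0,"gripper": 10},
    {"x": -0.371,"y": 0.0954,"z": -0.152,"wx": 0,"wy": 0,"wz": 0,"gripper": 10},
    {"x": -0.371,"y": 0.0954,"z": -0.152,"wx": 0,"wy": 0,"wz": 0,"gripper": 10},
    {"x": -0.371,"y": 0.0954,"z": -0.152,"wx": 0,"wy": 0,"wz": 0,"gripper": 10},
  ],
)

```text
t: 26.7
tool_pos: [470.7, 18.3, 204.4]
ee_rot: [[-0.087, -0.996, 0.0], [-0.996, 0.087, -0.0], [0.0, -0.0, -1.0]]
ft_force: [-0.2, -0.2, -0.6]
finger_gap: 31.8
```

```bash
python3 g.py 470.8,19.9,73,-94.8; python3 - <<'E'
from h import *
np.set_printoptions(precision=1,suppress=True)
P=capture("scene")
print(fit([P],"beaker_small",(471,20,0),sense()["tool_pos"][2]-53,0))
E
```

```text
t26.7 pos [470.7  18.3 204.4] yaw -95.0 gap 31.8 F [-0.2 -0.2 -0.6] j [ 33.  -2. -37. 108.  -1.  74. -99.]
470.8,19.9,73,-94.8 -> [-1.600e-03  1.000e-04  1.314e-01] [-0.   -0.01 -0.18]
(array([471.2,  18. ,   3.8]), [np.float32(0.76)])
```

Request:
drive_tool(
  commands=[
    {"x": -0.0012,"y": 0,"z": 0.04,"wx": 0,"wy": 0,"wz": 0,"gripper": 10},
    {"x": -0.0012,"y": 0,"z": 0.075,"wx": 0,"wy": 0,"wz": 0,"gripper": 10},
    {"x": -0.0012,"y": 0,"z": 0.1,"wx": 0,"wy": 0,"wz": 0,"gripper": 10},
    {"x": -0.0012,"y": 0,"z": 0.12,"wx": 0,"wy": 0,"wz": 0,"gripper": 10},
    {"x": -0.0012,"y": 0,"z": 0.1285,"wx": 0,"wy": 0,"wz": 0,"gripper": 10},
    {"x": -0.0012,"y": 0,"z": 0.131,"wx": 0,"wy": 0,"wz": 0,"gripper": 10},
    {"x": -0.0012,"y": 0,"z": 0.1315,"wx": 0,"wy": 0,"wz": 0,"gripper": 10},
    {"x": -0.0012,"y": 0,"z": 0.1315,"wx": 0,"wy": 0,"wz": 0,"gripper": 10},
    {"x": -0.0012,"y": 0,"z": 0.1315,"wx": 0,"wy": 0,"wz": 0,"gripper": 10},
    {"x": -0.0012,"y": 0,"z": 0.1315,"wx": 0,"wy": 0,"wz": 0,"gripper": 50},
    {"x": -0.0012,"y": 0,"z": 0.1315,"wx": 0,"wy": 0,"wz": 0,"gripper": 60},
    {"x": -0.0012,"y": 0,"z": 0.1315,"wx": 0,"wy": 0,"wz": 0,"gripper": 60},
    {"x": -0.0012,"y": 0,"z": 0.12,"wx": 0,"wy": 0,"wz": 0,"gripper": 60},
    {"x": -0.0012,"y": 0,"z": 0.08,"wx": 0,"wy": 0,"wz": 0,"gripper": 60},
    {"x": -0.0012,"y": 0,"z": 0.04,"wx": 0,"wy": 0,"wz": 0,"gripper": 60},
    {"x": -0.0012,"y": 0,"z": 0,"wx": 0,"wy": 0,"wz": 0,"gripper": 60},
    {"x": -0.0012,"y": 0,"z": 0,"wx": 0,"wy": 0,"wz": 0,"gripper": 60},
  ],
)

```text
t: 28.5
tool_pos: [474.5, 21.4, 211.1]
ee_rot: [[-0.084, -0.996, 0.012], [-0.996, 0.084, -0.002], [0.001, -0.012, -1.0]]
ft_force: [0.2, 0.6, -0.3]
finger_gap: 52.2
```

```bash
python3 g.py 485.6,193.8,200,-4.8
```

```text
t28.5 pos [474.5  21.4 211.1] yaw -94.8 gap 52.2 F [ 0.2  0.6 -0.3] j [ 34.  -2. -38. 107.  -1.  74. -99.]
485.6,193.8,200,-4.8 -> [-0.1727  0.0035  0.0109] [ -0.49  -0.56 -90.02]
```

Request:
drive_tool(
  commands=[
    {"x": -0.1727,"y": 0.0035,"z": 0.0109,"wx": 0,"wy": 0,"wz": -90,"gripper": 50},
    {"x": -0.1727,"y": 0.0035,"z": 0.0109,"wx": 0,"wy": 0,"wz": -90,"gripper": 50},
    {"x": -0.1727,"y": 0.0035,"z": 0.0109,"wx": 0,"wy": 0,"wz": -90,"gripper": 50},
    {"x": -0.1727,"y": 0.0035,"z": 0.0109,"wx": 0,"wy": 0,"wz": -90,"gripper": 50},
    {"x": -0.1727,"y": 0.0035,"z": 0.0109,"wx": -0.4,"wy": -0.4,"wz": -90,"gripper": 50},
    {"x": -0.1727,"y": 0.0035,"z": 0.0109,"wx": -0.5,"wy": -0.5,"wz": -90,"gripper": 50},
    {"x": -0.1727,"y": 0.0035,"z": 0.0109,"wx": -0.5,"wy": -0.5,"wz": -90,"gripper": 50},
    {"x": -0.1727,"y": 0.0035,"z": 0.0109,"wx": -0.5,"wy": -0.5,"wz": -90,"gripper": 50},
    {"x": -0.1727,"y": 0.0035,"z": 0.0109,"wx": -0.5,"wy": -0.5,"wz": -90,"gripper": 50},
    {"x": -0.1727,"y": 0.0035,"z": 0.0109,"wx": -0.5,"wy": -0.5,"wz": -90,"gripper": 50},
    {"x": -0.1727,"y": 0.0035,"z": 0.0109,"wx": -0.5,"wy": -0.5,"wz": -90,"gripper": 50},
    {"x": -0.1727,"y": 0.0035,"z": 0.0109,"wx": -0.5,"wy": -0.5,"wz": -90,"gripper": 50},
    {"x": -0.1727,"y": 0.0035,"z": 0.0109,"wx": -0.5,"wy": -0.5,"wz": -90,"gripper": 50},
    {"x": -0.1727,"y": 0.0035,"z": 0.0109,"wx": -0.5,"wy": -0.5,"wz": -90,"gripper": 50},
    {"x": -0.1727,"y": 0.0035,"z": 0.0109,"wx": -0.5,"wy": -0.5,"wz": -90,"gripper": 50},
  ],
)

```text
t: 30.0
tool_pos: [481.7, 193.3, 193.6]
ee_rot: [[0.996, -0.085, -0.011], [-0.085, -0.996, 0.001], [-0.011, 0.0, -1.0]]
ft_force: [-0.8, -0.7, -1.0]
finger_gap: 43.2
```

```bash
python3 g.py 485.6,193.8,11.8,-4.8 485.6,193.8,60,-4.8; python3 - <<'E'
from h import *
np.set_printoptions(precision=1,suppress=True)
P=[capture("scene"),capture("top")]
a=P[0]["pixels"][230:330,240:360];b=P[1]["pixels"][245:345,225:345]
cv2.imwrite("pics/b4.png",cv2.resize(np.hstack([a,b]),None,fx=3.3,fy=3.3,interpolation=2))
print(fit([P[0]],"cover",(486,193.8,-4.8)),fit([P[1]],"cover",(486,193.8,-4.8)))
for k in("beaker_small","beaker_medium","beaker_large"): print(k,[(q["conf"],np.array(q["location"]),at(P[1],q["location"],13)) for q in mark_of(P[1],k)[:2]])
E
```

```text
t30.0 pos [481.7 193.3 193.6] yaw -4.9 gap 43.2 F [-0.8 -0.7 -1. ] j [ 26.   9. -54. 102.   7.  74. -35.]
485.6,193.8,11.8,-4.8 -> [ 0.0058 -0.0008  0.1818] [ 0.02  0.61 -0.07]
485.6,193.8,60,-4.8 -> [ 0.0053 -0.0008  0.1336] [ 0.02  0.61 -0.07]
(array([488. , 194. ,  -5.2]), [np.float32(0.97)]) (array([483.8, 182.8,  -4.9]), [np.float32(0.41)])
beaker_small [(0.51, array([269.3, 288.4]), array([480.1,  21.7,  13. ]))]
beaker_medium [(0.42, array([270.1, 292.1]), array([467.8,  20.1,  13. ]))]
beaker_large [(0.65, array([269.5, 293.1]), array([464.8,  22.3,  13. ])), (0.26, array([406.8, 293.2]), array([ 418.9, -420. ,   13. ]))]
```

View pics/b4.png

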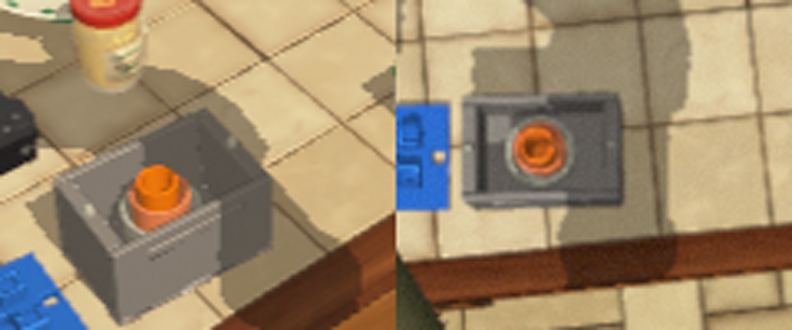

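Orange, copper and grey are nested concentrically in the box (left crop 158,195; right crop 540,148). Now I'll regrasp the cover.

Request:
drive_tool(
  commands=[
    {"x": 0.003,"y": -0.0005,"z": 0.05,"wx": 0,"wy": 0.6,"wz": 0,"gripper": 50},
    {"x": 0.005,"y": -0.0005,"z": 0.1,"wx": 0,"wy": 0.6,"wz": 0,"gripper": 50},
    {"x": 0.005,"y": -0.0005,"z": 0.14,"wx": 0,"wy": 0.6,"wz": 0,"gripper": 50},
    {"x": 0.005,"y": -0.0005,"z": 0.165,"wx": 0,"wy": 0.6,"wz": 0,"gripper": 50},
    {"x": 0.005,"y": -0.0005,"z": 0.176,"wx": 0,"wy": 0.6,"wz": 0,"gripper": 50},
    {"x": 0.005,"y": -0.0005,"z": 0.18,"wx": 0,"wy": 0.6,"wz": 0,"gripper": 50},
    {"x": 0.005,"y": -0.0005,"z": 0.18,"wx": 0,"wy": 0.6,"wz": 0,"gripper": 50},
    {"x": 0.005,"y": -0.0005,"z": 0.18,"wx": 0,"wy": 0.6,"wz": 0,"gripper": 50},
  ],
)

```text
t: 31.15
tool_pos: [486.1, 194.0, 15.1]
ee_rot: [[0.996, -0.084, 0.002], [-0.084, -0.996, 0.0], [0.002, -0.001, -1.0]]
ft_force: [-0.3, -0.3, 0.6]
finger_gap: 43.7
```

```bash
python3 g.py 485.6,193.8,11.8,-4.8
```

```text
t31.1 pos [486.1 194.   15.1] yaw -4.8 gap 43.7 F [-0.3 -0.3  0.6] j [ 19.  22. -49. 112.  21.  55. -46.]
485.6,193.8,11.8,-4.8 -> [-0.0005  0.0003  0.0033] [-0.03 -0.13 -0.04]
```

Request:
drive_tool(
  commands=[
    {"x": -0.0005,"y": 0.0003,"z": 0.003,"wx": 0,"wy": -0.1,"wz": 0,"gripper": 50},
    {"x": -0.0005,"y": 0.0003,"z": 0.003,"wx": 0,"wy": -0.1,"wz": 0,"gripper": 50},
    {"x": -0.0005,"y": 0.0003,"z": 0.003,"wx": 0,"wy": -0.1,"wz": 0,"gripper": 0},
    {"x": -0.0005,"y": 0.0003,"z": 0.003,"wx": 0,"wy": -0.1,"wz": 0,"gripper": 0},
    {"x": -0.0005,"y": 0.0003,"z": 0.003,"wx": 0,"wy": -0.1,"wz": 0,"gripper": 0},
    {"x": -0.0005,"y": 0.0003,"z": 0.003,"wx": 0,"wy": -0.1,"wz": 0,"gripper": 0},
    {"x": -0.0005,"y": 0.0003,"z": 0.003,"wx": 0,"wy": -0.1,"wz": 0,"gripper": 0},
    {"x": -0.0005,"y": 0.0003,"z": 0.003,"wx": 0,"wy": -0.1,"wz": 0,"gripper": 0},
    {"x": -0.0005,"y": 0.0003,"z": 0.003,"wx": 0,"wy": -0.1,"wz": 0,"gripper": 0},
  ],
)

```text
t: 32.05
tool_pos: [484.4, 193.3, 10.6]
ee_rot: [[0.996, -0.084, -0.002], [-0.084, -0.996, -0.0], [-0.002, 0.0, -1.0]]
ft_force: [0.2, 0.6, -0.3]
finger_gap: 11.7
```

```bash
python3 g.py 470,19.3,130,-4.8
```

```text
t32.0 pos [484.4 193.3  10.6] yaw -4.8 gap 11.7 F [ 0.2  0.6 -0.3] j [ 18.  23. -49. 112.  21.  54. -46.]
470,19.3,130,-4.8 -> [ 1.000e-04  1.746e-01 -1.194e-01] [ 0.01  0.1  -0.03]
```

Request:
drive_tool(
  commands=[
    {"x": 0,"y": 0,"z": -0.02,"wx": 0,"wy": 0,"wz": 0,"gripper": 0},
    {"x": 0,"y": 0,"z": -0.05,"wx": 0,"wy": 0,"wz": 0,"gripper": 0},
    {"x": 0,"y": 0,"z": -0.09,"wx": 0,"wy": 0,"wz": 0,"gripper": 0},
    {"x": 0,"y": 0,"z": -0.12,"wx": 0,"wy": 0,"wz": 0,"gripper": 0},
    {"x": 0,"y": 0.01,"z": -0.13,"wx": 0,"wy": 0,"wz": 0,"gripper": 0},
    {"x": 0,"y": 0.04,"z": -0.13,"wx": 0,"wy": 0,"wz": 0,"gripper": 0},
    {"x": 0,"y": 0.07,"z": -0.13,"wx": 0,"wy": 0,"wz": 0,"gripper": 0},
    {"x": 0,"y": 0.1,"z": -0.13,"wx": 0,"wy": 0,"wz": 0,"gripper": 0},
    {"x": 0,"y": 0.13,"z": -0.13,"wx": 0,"wy": 0,"wz": 0,"gripper": 0},
    {"x": 0,"y": 0.16,"z": -0.13,"wx": 0,"wy": 0,"wz": 0,"gripper": 0},
    {"x": 0,"y": 0.1746,"z": -0.13,"wx": 0,"wy": 0,"wz": 0,"gripper": 0},
    {"x": 0,"y": 0.1746,"z": -0.13,"wx": 0,"wy": 0,"wz": 0,"gripper": 0},
    {"x": 0,"y": 0.1746,"z": -0.115,"wx": 0,"wy": 0,"wz": 0,"gripper": 0},
    {"x": 0,"y": 0.1746,"z": -0.11,"wx": 0,"wy": 0,"wz": 0,"gripper": 0},
    {"x": 0,"y": 0.1746,"z": -0.11,"wx": 0,"wy": 0,"wz": 0,"gripper": 0},
    {"x": 0,"y": 0.1746,"z": -0.11,"wx": 0,"wy": 0,"wz": 0,"gripper": 0},
  ],
)

```text
t: 33.65
tool_pos: [469.8, 20.3, 120.7]
ee_rot: [[0.997, -0.083, -0.002], [-0.083, -0.997, 0.0], [-0.002, -0.0, -1.0]]
ft_force: [-0.1, 0.3, -2.0]
finger_gap: 11.9
```

```bash
python3 - <<'E'
from h import *
np.set_printoptions(precision=1,suppress=True)
P=[capture("scene"),capture("top")]
z=sense()["tool_pos"][2]-10.8
for ps in([P[0]],[P[1]],P): print(z,fit(ps,"cover",(470,19.5,-4.8),z))
E
python3 g.py 470,19.3,97.5,-4.8
```

```text
110.25874682470318 (array([470.2,  20.6,  -4.8]), [np.float32(0.32)])
110.25874682470318 (array([470.9,  17.2,  -5.7]), [np.float32(-1.26)])
110.25874682470318 (array([470.5,  19.6,  -5.5]), [np.float32(0.32), np.float32(-1.26)])
t34.0 pos [470.1  19.4 120.9] yaw -4.8 gap 11.6 F [-0.   0.5 -1.8] j [ 41.   4. -48. 114.   3.  64. -13.]
470,19.3,97.5,-4.8 -> [-0.      0.0001  0.0234] [ 0.02  0.08 -0.03]
```

Pose matches the recorded seat to about 0.1 mm. Lower slowly.

Request:
drive_tool(
  commands=[
    {"x": 0,"y": 0,"z": 0.006,"wx": 0,"wy": 0,"wz": 0,"gripper": 0},
    {"x": 0,"y": 0,"z": 0.011,"wx": 0,"wy": 0,"wz": 0,"gripper": 0},
    {"x": 0,"y": 0,"z": 0.014,"wx": 0,"wy": 0,"wz": 0,"gripper": 0},
    {"x": 0,"y": 0,"z": 0.017,"wx": 0,"wy": 0,"wz": 0,"gripper": 0},
    {"x": 0,"y": 0,"z": 0.02,"wx": 0,"wy": 0,"wz": 0,"gripper": 0},
    {"x": 0,"y": 0,"z": 0.022,"wx": 0,"wy": 0,"wz": 0,"gripper": 0},
    {"x": 0,"y": 0,"z": 0.0235,"wx": 0,"wy": 0,"wz": 0,"gripper": 0},
    {"x": 0,"y": 0,"z": 0.0235,"wx": 0,"wy": 0,"wz": 0,"gripper": 0},
    {"x": 0,"y": 0,"z": 0.0235,"wx": 0,"wy": 0,"wz": 0,"gripper": 0},
  ],
)

```text
t: 34.85
tool_pos: [469.9, 19.3, 97.2]
ee_rot: [[0.996, -0.084, -0.002], [-0.084, -0.996, -0.0], [-0.002, 0.0, -1.0]]
ft_force: [-1.1, -0.2, -2.6]
finger_gap: 11.4
```

Request:
drive_tool(
  commands=[
    {"x": 0,"y": 0,"z": 0.001,"wx": 0,"wy": 0,"wz": 0,"gripper": 0},
    {"x": 0,"y": 0,"z": 0.001,"wx": 0,"wy": 0,"wz": 0,"gripper": 0},
    {"x": 0,"y": 0,"z": 0.001,"wx": 0,"wy": 0,"wz": 0,"gripper": 0},
  ],
)

```text
t: 35.15
tool_pos: [470.0, 19.3, 96.5]
ee_rot: [[0.996, -0.084, -0.002], [-0.084, -0.996, -0.0], [-0.002, 0.0, -1.0]]
ft_force: [-0.8, -0.4, 2.4]
finger_gap: 11.6
```

Request:
drive_tool(
  commands=[
    {"x": 0,"y": 0,"z": 0,"wx": 0,"wy": 0,"wz": 0,"gripper": 50},
    {"x": 0,"y": 0,"z": 0,"wx": 0,"wy": 0,"wz": 0,"gripper": 50},
    {"x": 0,"y": 0,"z": 0,"wx": 0,"wy": 0,"wz": 0,"gripper": 50},
    {"x": 0,"y": 0,"z": -0.02,"wx": 0,"wy": 0,"wz": 0,"gripper": 50},
    {"x": 0,"y": 0,"z": -0.06,"wx": 0,"wy": 0,"wz": 0,"gripper": 100},
    {"x": 0,"y": 0,"z": -0.1,"wx": 0,"wy": 0,"wz": 0,"gripper": 100},
    {"x": 0,"y": 0,"z": -0.13,"wx": 0,"wy": 0,"wz": 0,"gripper": 100},
    {"x": 0,"y": 0,"z": -0.13,"wx": 0,"wy": 0,"wz": 0,"gripper": 100},
  ],
)

```text
t: 35.95
tool_pos: [472.9, 19.5, 230.4]
ee_rot: [[0.996, -0.084, 0.006], [-0.084, -0.996, -0.002], [0.006, 0.001, -1.0]]
ft_force: [-0.8, -0.2, -1.3]
finger_gap: 67.3
```

```bash
python3 g.py 446,-288,225,4 446,-288,225,-4.8
```

```text
t36.0 pos [472.9  19.5 230.4] yaw -4.8 gap 67.3 F [-0.8 -0.2 -1.3] j [ 44.  -3. -47. 105.  -2.  76.  -8.]
446,-288,225,4 -> [-0.0009  0.3086  0.0057] [ 0.09 -0.35 -8.84]
446,-288,225,-4.8 -> [-0.0009  0.3086  0.0057] [ 0.07 -0.35 -0.04]
```

```bash
cat > t.py <<'E'
from h import *
np.set_printoptions(precision=1,suppress=True)
P=[capture("scene"),capture("top")]
def hue(p,lo,hi):
    h=cv2.cvtColor(p["pixels"],cv2.COLOR_BGR2HSV); return ((h[...,0]>=lo)&(h[...,0]<=hi)&(h[...,1]>130)&(h[...,2]>60))
def lid(p,k,g):
    m=hue(p,*( (50,80) if k=="tub_green" else (0,5)))|(hue(p,175,180) if k=="tub_red" else False)
    n,l,s,c=cv2.connectedComponentsWithStats(m.astype(np.uint8)); u=proj(p,[g[0],g[1],60])
    b=[i for i in range(1,n) if s[i,4]>100 and np.hypot(*(c[i]-u))<25]
    if not b: return None
    i=max(b,key=lambda i:s[i,4]); return cv2.morphologyEx((l==i).astype(np.uint8),cv2.MORPH_CLOSE,np.ones((5,5)))
for k,g in(("tub_green",(446,-288,4)),("tub_red",(430,-424,-7))):
    ms=[lid(p,k,g) for p in P]
    print(k,"full",*fit(P,k,g))
    for j in((0,),(1,),(0,1)):
        if all(ms[i] is not None for i in j): print("  lid",j,*fit([P[i] for i in j],k,g,masks=[ms[i] for i in j],pts=bx(60,100,59,60)))
E
python3 t.py
```

```text
tub_green full [ 446.1 -286.8    4.4] [np.float32(0.83), np.float32(0.93)]
  lid (0,) [ 442.7 -282.     4.2] [np.float32(0.91)]
  lid (1,) [ 444.4 -285.6    4.9] [np.float32(0.92)]
  lid (0, 1) [ 443.4 -285.     4.1] [np.float32(0.9), np.float32(0.91)]
tub_red full [ 427.2 -419.7   -6.5] [np.float32(0.83), np.float32(0.94)]
  lid (0,) [ 425.5 -415.1   -9.1] [np.float32(0.85)]
  lid (1,) [ 427. -418.   -7.] [np.float32(0.94)]
  lid (0, 1) [ 426.3 -417.1   -7.5] [np.float32(0.84), np.float32(0.93)]
```

Request:
drive_tool(
  commands=[
    {"x": -0.002,"y": 0.3065,"z": 0.0057,"wx": 0,"wy": 0,"wz": -9.2,"gripper": 100},
    {"x": -0.002,"y": 0.3065,"z": 0.0057,"wx": 0,"wy": 0,"wz": -9.2,"gripper": 100},
    {"x": -0.002,"y": 0.3065,"z": 0.0057,"wx": 0,"wy": 0,"wz": -9.2,"gripper": 100},
    {"x": -0.002,"y": 0.3065,"z": 0.0057,"wx": 0,"wy": 0,"wz": -9.2,"gripper": 100},
    {"x": -0.002,"y": 0.3065,"z": 0.0057,"wx": 0,"wy": 0,"wz": -9.2,"gripper": 100},
    {"x": -0.002,"y": 0.3065,"z": 0.0057,"wx": 0,"wy": 0,"wz": -9.2,"gripper": 100},
    {"x": -0.002,"y": 0.3065,"z": 0.0057,"wx": 0,"wy": 0,"wz": -9.2,"gripper": 100},
    {"x": -0.002,"y": 0.3065,"z": 0.0057,"wx": 0,"wy": 0,"wz": -9.2,"gripper": 100},
    {"x": -0.002,"y": 0.3065,"z": 0.0057,"wx": 0,"wy": 0,"wz": -9.2,"gripper": 100},
    {"x": -0.002,"y": 0.3065,"z": 0.0057,"wx": 0,"wy": 0,"wz": -9.2,"gripper": 100},
    {"x": -0.002,"y": 0.3065,"z": 0.0057,"wx": 0,"wy": 0,"wz": -9.2,"gripper": 100},
  ],
)

```text
t: 37.35
tool_pos: [443.0, -284.0, 220.7]
ee_rot: [[0.997, 0.079, -0.002], [0.079, -0.997, -0.0], [-0.002, 0.0, -1.0]]
ft_force: [-0.4, 0.6, 0.0]
finger_gap: 87.1
```

```bash
python3 - <<'E'
from h import *
np.set_printoptions(precision=1,suppress=True)
P=[capture("scene"),capture("top")]
for ps in([P[0]],[P[1]],P): print(fit(ps,"cover",(470,19.5,-4.8),86))
E
python3 g.py 445,-286,28,4.4
```

```text
(array([471. ,  18.3,  -5.1]), [np.float32(0.97)])
(array([469.4,  18. ,  -5.7]), [np.float32(0.95)])
(array([470.1,  18.1,  -5. ]), [np.float32(0.97), np.float32(0.95)])
t37.6 pos [ 442.3 -285.7  220.6] yaw 4.4 gap 86.7 F [-0.7  0.   0.7] j [ 58.   5. -30. 100.   3.  76.  32.]
445,-286,28,4.4 -> [0.003  0.0005 0.1926] [ 0.01  0.11 -0.  ]
```

Cover fit matches the original seated pose. Grasping the green tub.

Request:
drive_tool(
  commands=[
    {"x": 0.002,"y": 0.0003,"z": 0.05,"wx": 0,"wy": 0,"wz": 0,"gripper": 100},
    {"x": 0.002,"y": 0.0003,"z": 0.1,"wx": 0,"wy": 0,"wz": 0,"gripper": 100},
    {"x": 0.002,"y": 0.0003,"z": 0.14,"wx": 0,"wy": 0,"wz": 0,"gripper": 100},
    {"x": 0.002,"y": 0.0003,"z": 0.17,"wx": 0,"wy": 0,"wz": 0,"gripper": 100},
    {"x": 0.002,"y": 0.0003,"z": 0.185,"wx": 0,"wy": 0,"wz": 0,"gripper": 100},
    {"x": 0.002,"y": 0.0003,"z": 0.19,"wx": 0,"wy": 0,"wz": 0,"gripper": 100},
    {"x": 0.002,"y": 0.0003,"z": 0.19,"wx": 0,"wy": 0,"wz": 0,"gripper": 100},
    {"x": 0.002,"y": 0.0003,"z": 0.19,"wx": 0,"wy": 0,"wz": 0,"gripper": 60},
    {"x": 0.002,"y": 0.0003,"z": 0.19,"wx": 0,"wy": 0,"wz": 0,"gripper": 40},
    {"x": 0.002,"y": 0.0003,"z": 0.19,"wx": 0,"wy": 0,"wz": 0,"gripper": 40},
    {"x": 0.002,"y": 0.0003,"z": 0.19,"wx": 0,"wy": 0,"wz": 0,"gripper": 40},
    {"x": 0.002,"y": 0.0003,"z": 0.19,"wx": 0,"wy": 0,"wz": 0,"gripper": 40},
    {"x": 0.002,"y": 0.0003,"z": 0.19,"wx": 0,"wy": 0,"wz": 0,"gripper": 40},
  ],
)

```text
t: 38.95
tool_pos: [444.3, -286.3, 31.1]
ee_rot: [[0.997, 0.076, -0.001], [0.076, -0.997, -0.001], [-0.001, 0.001, -1.0]]
ft_force: [0.2, 0.2, 3.3]
finger_gap: 59.8
```

```bash
python3 g.py 445,-286,200,4.4 470,19.3,200,-4.8
```

```text
t39.0 pos [ 444.3 -286.3   31.1] yaw 4.4 gap 59.8 F [0.2 0.2 3.3] j [ 56.  16. -29. 111.  10.  55.  27.]
445,-286,200,4.4 -> [ 0.0005 -0.0002 -0.1689] [ 0.04  0.07 -0.04]
470,19.3,200,-4.8 -> [ 0.0486 -0.3027 -0.1691] [0.04 0.07 9.16]
```

Request:
drive_tool(
  commands=[
    {"x": 0,"y": 0,"z": -0.02,"wx": 0,"wy": 0,"wz": 0,"gripper": 40},
    {"x": 0,"y": 0,"z": -0.06,"wx": 0,"wy": 0,"wz": 0,"gripper": 40},
    {"x": 0,"y": 0,"z": -0.1,"wx": 0,"wy": 0,"wz": 0,"gripper": 40},
    {"x": 0,"y": 0,"z": -0.13,"wx": 0,"wy": 0,"wz": 2,"gripper": 40},
    {"x": 0.006,"y": -0.038,"z": -0.145,"wx": 0,"wy": 0,"wz": 4,"gripper": 40},
    {"x": 0.012,"y": -0.076,"z": -0.145,"wx": 0,"wy": 0,"wz": 6,"gripper": 40},
    {"x": 0.018,"y": -0.114,"z": -0.145,"wx": 0,"wy": 0,"wz": 8,"gripper": 40},
    {"x": 0.024,"y": -0.152,"z": -0.145,"wx": 0,"wy": 0,"wz": 9.2,"gripper": 40},
    {"x": 0.03,"y": -0.19,"z": -0.145,"wx": 0,"wy": 0,"wz": 9.2,"gripper": 40},
    {"x": 0.036,"y": -0.228,"z": -0.145,"wx": 0,"wy": 0,"wz": 9.2,"gripper": 40},
    {"x": 0.043,"y": -0.266,"z": -0.145,"wx": 0,"wy": 0,"wz": 9.2,"gripper": 40},
    {"x": 0.048,"y": -0.295,"z": -0.145,"wx": 0,"wy": 0,"wz": 9.2,"gripper": 40},
    {"x": 0.0486,"y": -0.3027,"z": -0.145,"wx": 0,"wy": 0,"wz": 9.2,"gripper": 40},
    {"x": 0.0486,"y": -0.3027,"z": -0.14,"wx": 0,"wy": 0,"wz": 9.2,"gripper": 40},
    {"x": 0.0486,"y": -0.3027,"z": -0.135,"wx": 0,"wy": 0,"wz": 9.2,"gripper": 40},
    {"x": 0.0486,"y": -0.3027,"z": -0.135,"wx": 0,"wy": 0,"wz": 9.2,"gripper": 40},
    {"x": 0.0486,"y": -0.3027,"z": -0.135,"wx": 0,"wy": 0,"wz": 9.2,"gripper": 40},
    {"x": 0.0486,"y": -0.3027,"z": -0.135,"wx": 0,"wy": 0,"wz": 9.2,"gripper": 40},
  ],
)

```text
t: 40.75
tool_pos: [469.6, 18.5, 165.4]
ee_rot: [[0.996, -0.086, -0.002], [-0.086, -0.996, -0.0], [-0.002, 0.0, -1.0]]
ft_force: [-0.6, 0.5, -1.8]
finger_gap: 59.9
```

```bash
python3 - <<'E'
from h import *
P=[capture("scene"),capture("top")]
a=P[0]["pixels"][200:330,230:360];b=P[1]["pixels"][220:350,210:340]
cv2.imwrite("pics/c1.png",cv2.resize(np.hstack([a,b]),None,fx=3,fy=3,interpolation=2))
E
python3 g.py 470,19.3,137,-4.8
```

```text
t40.9 pos [469.7  19.  165.5] yaw -4.9 gap 59.8 F [ 0.7 -0.4 -2.1] j [ 41.   0. -46. 111.   0.  69. -10.]
470,19.3,137,-4.8 -> [ 0.0004 -0.0004  0.0285] [ 0.02  0.1  -0.08]
```

View pics/c1.png

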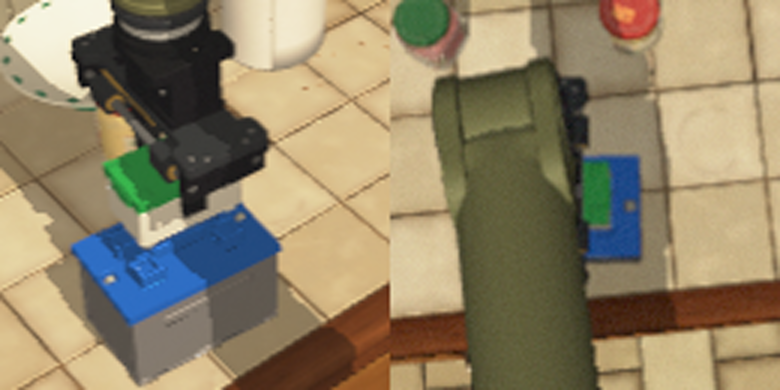

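```bash
cat > e.py <<'E'
import sys
from h import *
np.set_printoptions(precision=1,suppress=True)
# edge offsets along local y of lid (held) and cover, in the same pictures
col=sys.argv[1]
P={"scene":capture("scene"),"top":capture("top")}
s=[];
for _ in range(1): s=sense()
tp=np.array(s["tool_pos"]);R=np.array(s["ee_rot"]);ex=R[:,0];ey=-R[:,1]
ex=ex*[1,1,0];ey=ey*[1,1,0]
zl=tp[2]-float(sys.argv[2])+60
def chan(p):
    f=p["pixels"].astype(np.float32);b,g,r=f[...,0],f[...,1],f[...,2]
    t=f.sum(2)+1
    return {"g":(g-np.maximum(r,b))/t,"r":(r-np.maximum(g,b))/t,"b":(b-np.maximum(r,g))/t}
def edge(p,ch,c,z,xs,y0,sg):
    ts=np.arange(-12,12.1,.25);out=[]
    for x in xs:
        pts=np.array([proj(p,[*(c+ex[:2]*x+ey[:2]*(y0+sg*t)),z]) for t in ts],np.float32)
        v=cv2.remap(ch,pts[:,0][None],pts[:,1][None],cv2.INTER_LINEAR)[0]
        hi,lo=np.median(v[:16]),np.median(v[-16:])
        if hi-lo<.08: continue
        k=np.argmax(v<(hi+lo)/2); out.append(sg*ts[k])
    return (round(float(np.median(out)),2),np.array(out)) if out else None
for n,p in P.items():
    ch=chan(p)
    for sg in(1,-1):
        print(n,"end",sg,"lid",edge(p,ch[col],tp[:2],zl,range(-24,25,4),sg*50,sg))
        print(n,"end",sg,"cover",edge(p,ch["b"],np.array([470,19.3]),94,range(-45,46,6),sg*77,sg))
E
python3 e.py g 31.1
```

```text
scene end 1 lid (5.5, array([5.8, 5.8, 6.2, 6.2, 6.2, 6. , 5.5, 4.8, 3.5, 2.5, 2.5, 2.5, 0.5]))
scene end 1 cover (3.25, array([3.2, 3. , 3.8, 3.2, 3.2, 3.5, 3.2, 4.5, 3.5, 3.8, 4.2, 3.5, 3. ,
       3.2, 3.2]))
scene end -1 lid None
scene end -1 cover (0.88, array([ 0.8,  0.5,  0.8,  1. ,  1.2,  1.5,  1.8, -1. ,  0.5,  1. ]))
top end 1 lid None
top end 1 cover None
top end -1 lid (-3.25, array([-2.8, -3. , -3.2, -3.2, -3.5, -3.5, -3.5, -3.2, -3. , -3.5, -3.2,
       -2.5, -2. ]))
top end -1 cover (-0.5, array([-0.8, -1. , -0.8, -0.8, -0. , -0. , -0.5, -2.2, -0.5, -1.2, -0.2,
       -0. ,  0.5,  0.5,  0.5]))
```

```bash
cat >> e.py <<'E'
print("red tub on table")
c=np.array([427.,-419.]);w=np.radians(-7.);ex=np.array([np.cos(w),np.sin(w),0]);ey=np.array([-np.sin(w),np.cos(w),0])
for n,p in P.items():
    ch=chan(p)
    for sg in(1,-1):
        for z in (60,52): print(n,"end",sg,z,edge(p,ch["r"],c,z,range(-16,17,4),sg*50,sg))
a=P["scene"]["pixels"][215:285,380:440];cv2.imwrite("pics/c2.png",cv2.resize(a,None,fx=6,fy=6,interpolation=2))
E
python3 e.py g 31.1
```

```text
scene end 1 lid (5.5, array([6. , 5.8, 6. , 6.2, 6.2, 6.2, 5.5, 5. , 3.2, 3. , 2.5, 2.2, 1.2]))
scene end 1 cover (3.5, array([3.2, 3.2, 3.8, 3.2, 3.5, 3.5, 3.5, 4.5, 3.5, 3.8, 4.2, 3.5, 3. ,
       3.2, 3.5]))
scene end -1 lid None
scene end -1 cover (0.88, array([ 0.8,  0.5,  0.8,  1. ,  1.2,  1.5,  1.5, -1. ,  0.5,  1. ]))
top end 1 lid None
top end 1 cover None
top end -1 lid (-3.5, array([-2.8, -3. , -3.2, -3.8, -3.8, -4. , -4. , -3.5, -3.5, -3.5, -3.5,
       -2.2, -1.8]))
top end -1 cover (-0.5, array([-0.5, -0.8, -0.8, -0.8, -0. , -0. , -0.8, -2.2, -0.5, -1.2, -0.5,
       -0. ,  0.2,  0.5,  0.5]))
red tub on table
scene end 1 60 (6.75, array([9.2, 8.2, 5. , 2. , 6.8, 8.8, 6.8, 6. , 6.5]))
scene end 1 52 (5.25, array([4.8, 5.2, 5. , 6. , 5.5, 5.5, 5.2, 3. , 0. ]))
scene end -1 60 (-1.5, array([-1.5, -1.8, -1.5, -1.5, -0.8, -1. , -1. , -1.5, -1. ]))
scene end -1 52 (-7.5, array([-5. , -7.5, -7.8, -7.5, -7.8, -7.5, -7.8, -7.5, -7.8]))
top end 1 60 (2.5, array([2. , 2.5, 2.8, 2.5, 2.2, 2.5, 2.5, 2. , 1. ]))
top end 1 52 (1.25, array([0.5, 1.2, 1.5, 1.5, 1. , 1.2, 1.2, 1. , 0. ]))
top end -1 60 (-2.0, array([-0.8, -2. , -2.5, -2. , -2.2, -3. , -3.2, -2. , -0.8]))
top end -1 52 (-4.0, array([-2.8, -3.5, -4.2, -4. , -4. , -4.5, -4.8, -4.8, -2.5]))
```

View pics/c2.png

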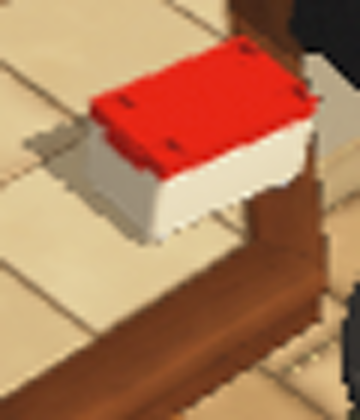

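The crop shows the red tub's lid overhanging at its end (about 130,140), which explains the longer apparent edge. Calibrated with that, the held tub is centred over the cover within about 1 mm. Lowering.

Request:
drive_tool(
  commands=[
    {"x": 0.0002,"y": -0.0003,"z": 0.01,"wx": 0,"wy": 0.1,"wz": 0,"gripper": 40},
    {"x": 0.0002,"y": -0.0003,"z": 0.015,"wx": 0,"wy": 0.1,"wz": 0,"gripper": 40},
    {"x": 0.0002,"y": -0.0003,"z": 0.018,"wx": 0,"wy": 0.1,"wz": 0,"gripper": 40},
    {"x": 0.0002,"y": -0.0003,"z": 0.02,"wx": 0,"wy": 0.1,"wz": 0,"gripper": 40},
    {"x": 0.0002,"y": -0.0003,"z": 0.022,"wx": 0,"wy": 0.1,"wz": 0,"gripper": 40},
    {"x": 0.0002,"y": -0.0003,"z": 0.0235,"wx": 0,"wy": 0.1,"wz": 0,"gripper": 40},
    {"x": 0.0002,"y": -0.0003,"z": 0.025,"wx": 0,"wy": 0.1,"wz": 0,"gripper": 40},
    {"x": 0.0002,"y": -0.0003,"z": 0.0265,"wx": 0,"wy": 0.1,"wz": 0,"gripper": 40},
    {"x": 0.0002,"y": -0.0003,"z": 0.028,"wx": 0,"wy": 0.1,"wz": 0,"gripper": 40},
    {"x": 0.0002,"y": -0.0003,"z": 0.028,"wx": 0,"wy": 0.1,"wz": 0,"gripper": 40},
  ],
)

```text
t: 42.05
tool_pos: [469.6, 19.7, 137.2]
ee_rot: [[0.996, -0.084, -0.001], [-0.084, -0.996, -0.0], [-0.001, 0.0, -1.0]]
ft_force: [-0.3, 0.4, -2.1]
finger_gap: 59.6
```

Request:
drive_tool(
  commands=[
    {"x": 0,"y": 0,"z": 0.001,"wx": 0,"wy": 0,"wz": 0,"gripper": 40},
    {"x": 0,"y": 0,"z": 0.002,"wx": 0,"wy": 0,"wz": 0,"gripper": 40},
    {"x": 0,"y": 0,"z": 0.002,"wx": 0,"wy": 0,"wz": 0,"gripper": 40},
  ],
)

```text
t: 42.35
tool_pos: [469.6, 19.7, 135.3]
ee_rot: [[0.996, -0.084, -0.0], [-0.084, -0.996, -0.0], [-0.0, 0.0, -1.0]]
ft_force: [0.4, 0.6, -2.3]
finger_gap: 60.0
```

Request:
drive_tool(
  commands=[
    {"x": 0,"y": 0,"z": 0.0005,"wx": 0,"wy": 0,"wz": 0,"gripper": 100},
    {"x": 0,"y": 0,"z": 0.0005,"wx": 0,"wy": 0,"wz": 0,"gripper": 100},
    {"x": 0,"y": 0,"z": 0.0005,"wx": 0,"wy": 0,"wz": 0,"gripper": 100},
    {"x": 0,"y": 0,"z": -0.005,"wx": 0,"wy": 0,"wz": 0,"gripper": 100},
    {"x": 0,"y": 0,"z": -0.03,"wx": 0,"wy": 0,"wz": 0,"gripper": 100},
    {"x": 0,"y": 0,"z": -0.07,"wx": 0,"wy": 0,"wz": 0,"gripper": 100},
    {"x": 0,"y": 0,"z": -0.1,"wx": 0,"wy": 0,"wz": 0,"gripper": 100},
    {"x": 0,"y": 0,"z": -0.1,"wx": 0,"wy": 0,"wz": 0,"gripper": 100},
  ],
)

```text
t: 43.15
tool_pos: [472.6, 20.0, 240.2]
ee_rot: [[0.996, -0.084, 0.008], [-0.084, -0.996, -0.002], [0.008, 0.001, -1.0]]
ft_force: [-0.6, 0.2, 0.7]
finger_gap: 87.1
```

```bash
python3 g.py 427,-418,225,-7; python3 t.py | tail -4
```

```text
t43.1 pos [472.6  20.  240.2] yaw -4.8 gap 87.1 F [-0.6  0.2  0.7] j [ 42.  -4. -45. 105.  -2.  77.  -8.]
427,-418,225,-7 -> [-0.0087  0.4403  0.0156] [ 0.05 -0.47  2.17]
tub_red full [ 428.5 -420.    -7.8] [np.float32(0.88), np.float32(0.94)]
  lid (0,) [ 423.9 -413.5   -8.1] [np.float32(0.85)]
  lid (1,) [ 426.9 -418.2   -7.3] [np.float32(0.93)]
  lid (0, 1) [ 426.3 -417.    -7.6] [np.float32(0.84), np.float32(0.93)]
```

Request:
drive_tool(
  commands=[
    {"x": -0.0087,"y": 0.4405,"z": 0.0156,"wx": 0,"wy": 0,"wz": 2.4,"gripper": 100},
    {"x": -0.0087,"y": 0.4405,"z": 0.0156,"wx": 0,"wy": 0,"wz": 2.4,"gripper": 100},
    {"x": -0.0087,"y": 0.4405,"z": 0.0156,"wx": 0,"wy": 0,"wz": 2.4,"gripper": 100},
    {"x": -0.0087,"y": 0.4405,"z": 0.0156,"wx": 0,"wy": 0,"wz": 2.4,"gripper": 100},
    {"x": -0.0087,"y": 0.4405,"z": 0.0156,"wx": 0,"wy": 0,"wz": 2.4,"gripper": 100},
    {"x": -0.0087,"y": 0.4405,"z": 0.0156,"wx": 0,"wy": 0,"wz": 2.4,"gripper": 100},
    {"x": -0.0087,"y": 0.4405,"z": 0.0156,"wx": 0,"wy": 0,"wz": 2.4,"gripper": 100},
    {"x": -0.0087,"y": 0.4405,"z": 0.0156,"wx": 0,"wy": 0,"wz": 2.4,"gripper": 100},
    {"x": -0.0087,"y": 0.4405,"z": 0.0156,"wx": 0,"wy": 0,"wz": 2.4,"gripper": 100},
    {"x": -0.0087,"y": 0.4405,"z": 0.0156,"wx": 0,"wy": 0,"wz": 2.4,"gripper": 100},
    {"x": -0.0087,"y": 0.4405,"z": 0.0156,"wx": 0,"wy": 0,"wz": 2.4,"gripper": 100},
    {"x": -0.0087,"y": 0.4405,"z": 0.0156,"wx": 0,"wy": 0,"wz": 2.4,"gripper": 100},
    {"x": -0.0087,"y": 0.4405,"z": 0.0156,"wx": 0,"wy": 0,"wz": 2.4,"gripper": 100},
  ],
)

```text
t: 44.75
tool_pos: [424.9, -416.6, 219.9]
ee_rot: [[0.992, -0.123, -0.0], [-0.123, -0.992, 0.0], [-0.0, -0.0, -1.0]]
ft_force: [-0.6, 0.4, 0.3]
finger_gap: 86.9
```

```bash
python3 - <<'E'
from h import *
np.set_printoptions(precision=1,suppress=True)
P=[capture("scene"),capture("top")]
for ps in([P[0]],[P[1]]): print("green",fit(ps,"tub_green",(470,18.5,-4.8),104),"red",fit(ps,"tub_red",(427,-418,-7)))
a=P[0]["pixels"][180:340,240:440];b=P[1]["pixels"][230:370,220:420]
cv2.imwrite("pics/d1.png",cv2.resize(np.vstack([a,b]),None,fx=2,fy=2,interpolation=2))
E
python3 g.py 427,-418.5,31,-7.3
```

```text
green (array([472.7,  18.5,  -6.1]), [np.float32(0.88)]) red (array([ 430.8, -425.6,    0.4]), [np.float32(0.84)])
green (array([467.1,  20.6,  -3.3]), [np.float32(0.93)]) red (array([ 430.2, -419.2,   -0.4]), [np.float32(0.17)])
t45.0 pos [ 424.2 -418.1  220.2] yaw -7.2 gap 87.1 F [0.7 0.1 0.4] j [ 62.  13. -23.  91.   5.  77.  31.]
427,-418.5,31,-7.3 -> [ 2.900e-03 -1.000e-04  1.892e-01] [ 0.04 -0.    0.11]
```

View pics/d1.png

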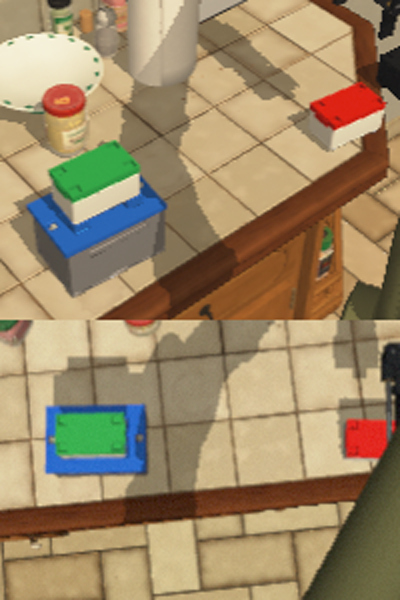

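The green tub sits flat on the cover (upper crop 95,185), and the red tub is unmoved (348,115). Grasping red.

Request:
drive_tool(
  commands=[
    {"x": 0.002,"y": 0,"z": 0.05,"wx": 0,"wy": 0,"wz": 0,"gripper": 100},
    {"x": 0.002,"y": 0,"z": 0.1,"wx": 0,"wy": 0,"wz": 0,"gripper": 100},
    {"x": 0.002,"y": 0,"z": 0.14,"wx": 0,"wy": 0,"wz": 0,"gripper": 100},
    {"x": 0.002,"y": 0,"z": 0.17,"wx": 0,"wy": 0,"wz": 0,"gripper": 100},
    {"x": 0.002,"y": 0,"z": 0.184,"wx": 0,"wy": 0,"wz": 0,"gripper": 100},
    {"x": 0.002,"y": 0,"z": 0.189,"wx": 0,"wy": 0,"wz": 0,"gripper": 100},
    {"x": 0.002,"y": 0,"z": 0.189,"wx": 0,"wy": 0,"wz": 0,"gripper": 100},
    {"x": 0.002,"y": 0,"z": 0.189,"wx": 0,"wy": 0,"wz": 0,"gripper": 60},
    {"x": 0.002,"y": 0,"z": 0.189,"wx": 0,"wy": 0,"wz": 0,"gripper": 40},
    {"x": 0.002,"y": 0,"z": 0.189,"wx": 0,"wy": 0,"wz": 0,"gripper": 40},
    {"x": 0.002,"y": 0,"z": 0.189,"wx": 0,"wy": 0,"wz": 0,"gripper": 40},
    {"x": 0.002,"y": 0,"z": 0.189,"wx": 0,"wy": 0,"wz": 0,"gripper": 40},
    {"x": 0.002,"y": 0,"z": 0.189,"wx": 0,"wy": 0,"wz": 0,"gripper": 40},
  ],
)

```text
t: 46.35
tool_pos: [426.6, -419.1, 31.7]
ee_rot: [[0.992, -0.126, 0.001], [-0.126, -0.992, -0.001], [0.001, 0.001, -1.0]]
ft_force: [0.8, -0.2, 3.8]
finger_gap: 59.8
```

```bash
python3 g.py 470,19.3,225,-4.8
```

```text
t46.4 pos [ 426.6 -419.1   31.7] yaw -7.2 gap 59.8 F [ 0.8 -0.2  3.8] j [ 60.  23. -22. 102.  10.  57.  27.]
470,19.3,225,-4.8 -> [-0.0119 -0.4402 -0.1938] [ 0.06 -0.06 -2.43]
```

Request:
drive_tool(
  commands=[
    {"x": 0,"y": 0,"z": -0.02,"wx": 0,"wy": 0,"wz": 0,"gripper": 40},
    {"x": 0,"y": 0,"z": -0.06,"wx": 0,"wy": 0,"wz": 0,"gripper": 40},
    {"x": 0,"y": 0,"z": -0.1,"wx": 0,"wy": 0,"wz": 0,"gripper": 40},
    {"x": 0,"y": 0,"z": -0.14,"wx": 0,"wy": 0,"wz": -1,"gripper": 40},
    {"x": -0.001,"y": -0.03,"z": -0.17,"wx": 0,"wy": 0,"wz": -2,"gripper": 40},
    {"x": -0.002,"y": -0.07,"z": -0.193,"wx": 0,"wy": 0,"wz": -2.4,"gripper": 40},
    {"x": -0.003,"y": -0.11,"z": -0.193,"wx": 0,"wy": 0,"wz": -2.4,"gripper": 40},
    {"x": -0.004,"y": -0.15,"z": -0.193,"wx": 0,"wy": 0,"wz": -2.4,"gripper": 40},
    {"x": -0.005,"y": -0.19,"z": -0.193,"wx": 0,"wy": 0,"wz": -2.4,"gripper": 40},
    {"x": -0.006,"y": -0.23,"z": -0.193,"wx": 0,"wy": 0,"wz": -2.4,"gripper": 40},
    {"x": -0.007,"y": -0.27,"z": -0.193,"wx": 0,"wy": 0,"wz": -2.4,"gripper": 40},
    {"x": -0.008,"y": -0.31,"z": -0.193,"wx": 0,"wy": 0,"wz": -2.4,"gripper": 40},
    {"x": -0.009,"y": -0.35,"z": -0.193,"wx": 0,"wy": 0,"wz": -2.4,"gripper": 40},
    {"x": -0.01,"y": -0.39,"z": -0.193,"wx": 0,"wy": 0,"wz": -2.4,"gripper": 40},
    {"x": -0.0115,"y": -0.425,"z": -0.193,"wx": 0,"wy": 0,"wz": -2.4,"gripper": 40},
    {"x": -0.0119,"y": -0.4402,"z": -0.193,"wx": 0,"wy": 0,"wz": -2.4,"gripper": 40},
    {"x": -0.0119,"y": -0.4402,"z": -0.185,"wx": 0,"wy": 0,"wz": -2.4,"gripper": 40},
    {"x": -0.0119,"y": -0.4402,"z": -0.185,"wx": 0,"wy": 0,"wz": -2.4,"gripper": 40},
    {"x": -0.0119,"y": -0.4402,"z": -0.185,"wx": 0,"wy": 0,"wz": -2.4,"gripper": 40},
    {"x": -0.0119,"y": -0.4402,"z": -0.185,"wx": 0,"wy": 0,"wz": -2.4,"gripper": 40},
  ],
)

```text
t: 48.35
tool_pos: [469.4, 17.9, 215.5]
ee_rot: [[0.996, -0.087, -0.001], [-0.087, -0.996, -0.0], [-0.001, 0.0, -1.0]]
ft_force: [0.3, -0.7, -0.7]
finger_gap: 59.8
```

```bash
python3 - <<'E'
s=open('e.py').read().split('print("red tub')[0]
# also the green lid's ends (z=164)
s=s.replace('        print(n,"end",sg,"cover"','        print(n,"end",sg,"green",edge(p,ch["g"],np.array([470,18.4]),164,range(-24,25,4),sg*50,sg))\n        print(n,"end",sg,"cover"')
open('e2.py','w').write(s)
E
python3 e2.py r 31.7; python3 g.py 470,19.3,190,-4.8
```

```text
scene end 1 lid (6.0, array([6.8, 6.8, 6.2, 6. , 6. , 6.2, 6.2, 4.8, 3.2, 3.2, 3.2, 2. , 0.5]))
scene end 1 green (8.75, array([9.5, 9.2, 9. , 9. , 9.2, 9.5, 8.8, 8.5, 7.5, 7.5, 7.5, 6.2, 5.5]))
scene end 1 cover (4.75, array([4.5, 5. , 5. , 4.5, 5. , 4.8, 5.2, 5.8, 4.8, 5.2, 5.5, 4.5, 4.5,
       4.8, 4.2]))
scene end -1 lid None
scene end -1 green (4.75, array([4.8, 4.8, 4.5, 4.8, 4.5, 4.8]))
scene end -1 cover (2.75, array([ 2.2,  2.8,  2.8,  2.8,  2.8,  3. ,  2.2, -0. , -0.2]))
top end 1 lid None
top end 1 green None
top end 1 cover None
top end -1 lid (-3.25, array([-2.5, -2.8, -3.2, -4.2, -3.5, -3.5, -3.5, -3.5, -3.2, -3. , -2.8,
       -2. , -1.5]))
top end -1 green (-2.0, array([-2.]))
top end -1 cover (0.75, array([ 0.5,  0.5,  0.5,  0.5,  0.8,  1. ,  0.5, -0.2,  0.8,  0.2,  0.8,
        0.8,  1. ,  1.8,  1.2]))
t48.5 pos [469.6  18.4 215.8] yaw -4.9 gap 59.8 F [-0.1 -0.2 -1.3] j [ 42.  -3. -45. 107.  -2.  75.  -8.]
470,19.3,190,-4.8 -> [ 0.0003 -0.0009  0.0258] [ 0.02  0.02 -0.14]
```

Request:
drive_tool(
  commands=[
    {"x": 0.0003,"y": -0.0019,"z": 0.005,"wx": 0,"wy": 0,"wz": 0,"gripper": 40},
    {"x": 0.0003,"y": -0.0019,"z": 0.01,"wx": 0,"wy": 0,"wz": 0,"gripper": 40},
    {"x": 0.0003,"y": -0.0019,"z": 0.014,"wx": 0,"wy": 0,"wz": 0,"gripper": 40},
    {"x": 0.0003,"y": -0.0019,"z": 0.016,"wx": 0,"wy": 0,"wz": 0,"gripper": 40},
    {"x": 0.0003,"y": -0.0019,"z": 0.018,"wx": 0,"wy": 0,"wz": 0,"gripper": 40},
    {"x": 0.0003,"y": -0.0019,"z": 0.02,"wx": 0,"wy": 0,"wz": 0,"gripper": 40},
    {"x": 0.0003,"y": -0.0019,"z": 0.0215,"wx": 0,"wy": 0,"wz": 0,"gripper": 40},
    {"x": 0.0003,"y": -0.0019,"z": 0.0225,"wx": 0,"wy": 0,"wz": 0,"gripper": 40},
    {"x": 0.0003,"y": -0.0019,"z": 0.0225,"wx": 0,"wy": 0,"wz": 0,"gripper": 40},
  ],
)

```text
t: 49.35
tool_pos: [470.4, 21.4, 195.4]
ee_rot: [[0.996, -0.084, 0.0], [-0.084, -0.996, -0.001], [0.0, 0.001, -1.0]]
ft_force: [-4.3, -0.4, 11.5]
finger_gap: 59.5
```

Request:
drive_tool(
  commands=[
    {"x": 0,"y": 0,"z": -0.004,"wx": 0,"wy": 0,"wz": 0,"gripper": 40},
    {"x": -0.0002,"y": 0.0015,"z": -0.004,"wx": 0,"wy": 0,"wz": 0,"gripper": 40},
    {"x": -0.0002,"y": 0.0015,"z": -0.004,"wx": 0,"wy": 0,"wz": 0,"gripper": 40},
    {"x": -0.0002,"y": 0.0015,"z": -0.004,"wx": 0,"wy": 0,"wz": 0,"gripper": 40},
  ],
)

```text
t: 49.75
tool_pos: [469.5, 19.7, 196.9]
ee_rot: [[0.996, -0.084, -0.001], [-0.084, -0.996, -0.0], [-0.001, 0.0, -1.0]]
ft_force: [0.1, -0.7, -2.2]
finger_gap: 59.3
```

```bash
cat >> e2.py <<'E'
print(tp)
a=P["scene"]["pixels"][205:325,240:350];b=P["top"]["pixels"][235:355,215:325]
cv2.imwrite("pics/"+sys.argv[3]+".png",cv2.resize(np.hstack([a,b]),None,fx=3.6,fy=3.6,interpolation=2))
E
python3 e2.py r 31.7 d2
```

```text
scene end 1 lid (6.25, array([6.8, 7. , 6.5, 6.2, 6.2, 6.5, 6.5, 5. , 3.8, 3.2, 3.2, 2.5, 1. ]))
scene end 1 green None
scene end 1 cover (4.75, array([4.8, 5. , 5. , 4.5, 5. , 4.8, 5. , 5.8, 4.8, 5.2, 5.5, 4.5, 4.5,
       4.8, 4.2]))
scene end -1 lid None
scene end -1 green (4.0, array([4.]))
scene end -1 cover (2.75, array([ 2.2,  2.8,  3. ,  2.8,  2.8,  3. ,  2.2, -0. , -0.2]))
top end 1 lid None
top end 1 green None
top end 1 cover None
top end -1 lid (-3.25, array([-2.5, -2.8, -3.2, -4. , -4.2, -3.8, -3.8, -3.8, -3.8, -3. , -2.5,
       -1.8, -1.5]))
top end -1 green None
top end -1 cover (0.75, array([ 0.5,  0.5,  0.5,  0.5,  0.8,  1. ,  0.5, -0.2,  0.8,  0.2,  1. ,
        0.8,  1. ,  1.5,  2.2]))
[469.5  19.9 197. ]
```

View pics/d2.png

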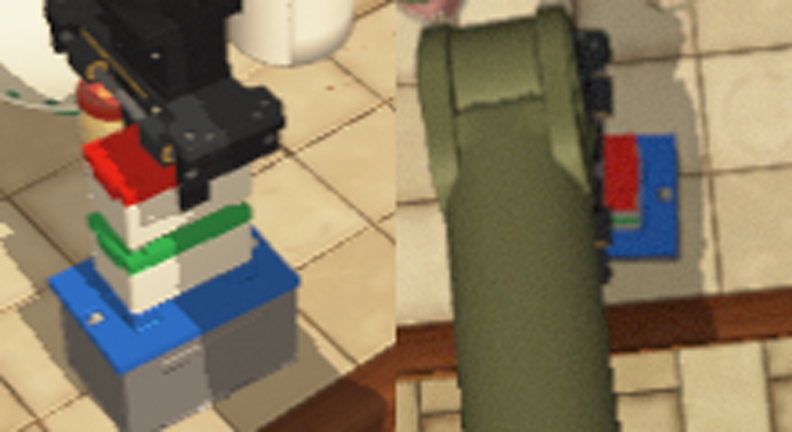

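```bash
cat > e3.py <<'E'
import sys
from h import *
np.set_printoptions(precision=1,suppress=True,linewidth=200)
s=sense();h=float(sys.argv[1]);p=capture("scene");tp=np.array(s["tool_pos"]);R=np.array(s["ee_rot"])
ex=R[:2,0];ey=-R[:2,1]
f=p["pixels"].astype(np.float32);b,g,r=f[...,0],f[...,1],f[...,2];t=f.sum(2)+1
C={"red":(r-np.maximum(g,b))/t,"green":(g-np.maximum(r,b))/t}
def edge(ch,z,base,d,a,us):
    ts=np.arange(-8,12.1,.25);out=[]
    for u in us:
        pts=np.array([proj(p,[*(tp[:2]+a*u+d*(base+q)),z]) for q in ts],np.float32)
        v=cv2.remap(ch,pts[:,0][None],pts[:,1][None],cv2.INTER_LINEAR)[0]
        m=v.max();i=np.where(v>m*.5)[0]
        out.append(ts[i[-1]] if m>.1 else np.nan)
    return np.array(out)
for k,z in(("red",tp[2]-h+60),("green",164)):
    print(k,"y+",edge(C[k],z,50,ey,ex,range(-26,27,4)));print(k,"x-",edge(C[k],z,30,-ex,ey,range(-46,47,4)))
print(tp)
E
python3 e3.py 31.7
```

```text
red y+ [5.5 6.5 6.5 6.2 5.8 6.  6.2 6.  4.2 3.5 3.  3.  2.2 0.8]
red x- [ nan  nan  nan  nan  nan  nan  nan  nan  nan  nan  nan  nan  nan -6.5 -1.5  5.8  8.2  7.5  7.8  8.2  8.2  8.   8.   7.5]
green y+ [9.2 8.5 8.8 9.2 9.2 9.2 8.5 7.8 6.2 5.5 5.8 5.5 3.5 2. ]
green x- [ 1.8  6.8  9.5 10.  10.2 10.  10.2 10.8 10.5 10.8  9.5 10.   9.8  9.5 10.  10.   9.8 10.2 10.5 10.  10.5 10.8  9.5  9.8]
[469.5  19.9 197. ]
```

The crop shows the red tub just above the green lid (left crop 165,170), displaced from it. Both cameras put green about 2.5 mm further in −x and 3 mm further in +y, so I'll shift red to match.

Request:
drive_tool(
  commands=[
    {"x": 0,"y": 0,"z": -0.004,"wx": 0,"wy": 0,"wz": 0,"gripper": 40},
    {"x": -0.0013,"y": -0.0014,"z": -0.004,"wx": 0,"wy": 0,"wz": 0,"gripper": 40},
    {"x": -0.0024,"y": -0.0027,"z": -0.004,"wx": 0,"wy": 0,"wz": 0,"gripper": 40},
    {"x": -0.0024,"y": -0.0027,"z": -0.004,"wx": 0,"wy": 0,"wz": 0,"gripper": 40},
    {"x": -0.0024,"y": -0.0027,"z": -0.004,"wx": 0,"wy": 0,"wz": 0,"gripper": 40},
  ],
)

```text
t: 50.4
tool_pos: [467.4, 22.8, 201.3]
ee_rot: [[0.996, -0.084, -0.0], [-0.084, -0.996, -0.0], [-0.0, 0.0, -1.0]]
ft_force: [0.6, 0.0, -2.3]
finger_gap: 59.5
```

```bash
python3 e3.py 31.7
```

```text
red y+ [5.5 6.5 6.5 6.8 6.5 6.2 6.  5.2 4.5 3.  3.  3.2 2.  0.5]
red x- [ nan  nan  nan  nan  nan  nan  nan  nan  nan  nan  nan  nan  nan -5.   0.   5.5  8.2  7.8  8.2  8.2  8.   8.2  7.2  7.5]
green y+ [5.2 6.2 6.  6.2 6.8 6.5 6.5 5.8 4.5 3.  2.8 3.  2.  0.2]
green x- [2.2 6.8 7.8 8.  7.8 8.2 8.2 8.2 8.5 7.2 7.8 7.5 7.2 7.8 7.8 7.5 8.  8.5 7.8 8.2 8.2 7.8 7.2 7.2]
[467.4  22.8 201.3]
```

The edges now coincide within about 0.3 mm. Lowering.

Request:
drive_tool(
  commands=[
    {"x": 0,"y": 0,"z": 0.003,"wx": 0,"wy": 0,"wz": 0,"gripper": 40},
    {"x": 0,"y": 0,"z": 0.005,"wx": 0,"wy": 0,"wz": 0,"gripper": 40},
    {"x": 0,"y": 0,"z": 0.006,"wx": 0,"wy": 0,"wz": 0,"gripper": 40},
    {"x": 0,"y": 0,"z": 0.007,"wx": 0,"wy": 0,"wz": 0,"gripper": 40},
    {"x": 0,"y": 0,"z": 0.008,"wx": 0,"wy": 0,"wz": 0,"gripper": 40},
    {"x": 0,"y": 0,"z": 0.008,"wx": 0,"wy": 0,"wz": 0,"gripper": 40},
    {"x": 0,"y": 0,"z": 0.008,"wx": 0,"wy": 0,"wz": 0,"gripper": 40},
  ],
)

```text
t: 51.15
tool_pos: [467.5, 22.8, 193.3]
ee_rot: [[0.996, -0.084, -0.0], [-0.084, -0.996, -0.0], [-0.0, 0.0, -1.0]]
ft_force: [0.4, -0.8, -0.5]
finger_gap: 59.7
```

Request:
drive_tool(
  commands=[
    {"x": 0,"y": 0,"z": 0.001,"wx": 0,"wy": 0,"wz": 0,"gripper": 40},
    {"x": 0,"y": 0,"z": 0.002,"wx": 0,"wy": 0,"wz": 0,"gripper": 40},
    {"x": 0,"y": 0,"z": 0.003,"wx": 0,"wy": 0,"wz": 0,"gripper": 40},
    {"x": 0,"y": 0,"z": 0.0033,"wx": 0,"wy": 0,"wz": 0,"gripper": 40},
    {"x": 0,"y": 0,"z": 0.0033,"wx": 0,"wy": 0,"wz": 0,"gripper": 40},
  ],
)

```text
t: 51.65
tool_pos: [467.4, 22.8, 189.9]
ee_rot: [[0.996, -0.084, -0.0], [-0.084, -0.996, -0.0], [-0.0, 0.0, -1.0]]
ft_force: [-1.1, -0.7, -1.4]
finger_gap: 59.7
```

```bash
python3 e2.py r 31.7 d3 | grep -E "cover|lid|\["
```

```text
scene end 1 lid (6.0, array([6.2, 6.8, 6.8, 6.8, 6.2, 6. , 6. , 5. , 3. , 3. , 3.2, 3.2, 1.8]))
scene end 1 cover (4.75, array([4.8, 5. , 5. , 4.5, 5. , 4.8, 5. , 5.8, 4.8, 5.2, 5.5, 4.8, 4.5,
scene end -1 lid None
scene end -1 cover (2.75, array([ 2.2,  3. ,  3. ,  2.8,  2.8,  3. ,  2.2, -0. , -0.2]))
top end 1 lid None
top end 1 cover None
top end -1 lid (-3.25, array([-2.8, -2.5, -3.2, -3.5, -3.5, -3.2, -3.2, -3.5, -4. , -3.5, -2.8,
top end -1 cover (0.75, array([ 0.5,  0.5,  0.5,  0.8,  0.8,  1. ,  0.2, -0.2,  0.8,  0.2,  0.8,
[467.5  22.7 190. ]
```

Request:
drive_tool(
  commands=[
    {"x": 0,"y": 0,"z": 0.0004,"wx": 0,"wy": 0,"wz": 0,"gripper": 70},
    {"x": 0,"y": 0,"z": 0.0004,"wx": 0,"wy": 0,"wz": 0,"gripper": 85},
    {"x": 0,"y": 0,"z": 0.0004,"wx": 0,"wy": 0,"wz": 0,"gripper": 85},
    {"x": 0,"y": 0,"z": 0.0004,"wx": 0,"wy": 0,"wz": 0,"gripper": 85},
    {"x": 0,"y": 0,"z": -0.01,"wx": 0,"wy": 0,"wz": 0,"gripper": 85},
    {"x": 0,"y": 0,"z": -0.03,"wx": 0,"wy": 0,"wz": 0,"gripper": 85},
    {"x": 0,"y": 0,"z": -0.06,"wx": 0,"wy": 0,"wz": 0,"gripper": 85},
    {"x": 0,"y": 0,"z": -0.08,"wx": 0,"wy": 0,"wz": 0,"gripper": 85},
    {"x": 0,"y": 0,"z": -0.08,"wx": 0,"wy": 0,"wz": 0,"gripper": 85},
    {"x": 0,"y": 0.04,"z": -0.08,"wx": 0,"wy": 0,"wz": 0,"gripper": 85},
    {"x": 0,"y": 0.08,"z": -0.08,"wx": 0,"wy": 0,"wz": 0,"gripper": 85},
    {"x": 0,"y": 0.13,"z": -0.08,"wx": 0,"wy": 0,"wz": 0,"gripper": 85},
    {"x": 0,"y": 0.18,"z": -0.08,"wx": 0,"wy": 0,"wz": 0,"gripper": 85},
    {"x": 0,"y": 0.23,"z": -0.08,"wx": 0,"wy": 0,"wz": 0,"gripper": 85},
    {"x": 0,"y": 0.28,"z": -0.08,"wx": 0,"wy": 0,"wz": 0,"gripper": 85},
    {"x": 0,"y": 0.33,"z": -0.08,"wx": 0,"wy": 0,"wz": 0,"gripper": 85},
    {"x": 0,"y": 0.35,"z": -0.08,"wx": 0,"wy": 0,"wz": 0,"gripper": 85},
    {"x": 0,"y": 0.35,"z": -0.08,"wx": 0,"wy": 0,"wz": 0,"gripper": 85},
    {"x": 0,"y": 0.35,"z": -0.08,"wx": 0,"wy": 0,"wz": 0,"gripper": 85},
  ],
)

```text
t: 53.65
tool_pos: [438.3, -324.9, 269.5]
ee_rot: [[0.996, -0.084, -0.001], [-0.084, -0.996, 0.002], [-0.001, -0.002, -1.0]]
ft_force: [-0.6, 0.5, -0.0]
finger_gap: 74.2
```

```bash
cat > k.py <<'E'
from h import *
np.set_printoptions(precision=1,suppress=True)
P=[capture("scene"),capture("top")]
for n,p in zip("st",P):
    print(n,"red",*fit([p],"tub_red",(468,21,-5),158),"cover mark",at(p,mark_of(p,"cover_rib")[0]["location"],108) if mark_of(p,"cover_rib") else None)
    ms=[]
    f=cv2.cvtColor(p["pixels"],cv2.COLOR_BGR2HSV); m=((f[...,1]>120)&((f[...,0]<6)|(f[...,0]>174))&(f[...,2]>60)).astype(np.uint8)
    print("  lid",*fit([p],"tub_red",(468,21,-5),158,masks=[m],pts=bx(64,104,56,60)))
    # cover outline: blue edges (all sides)
    c=np.array([470,19.3]);w=np.radians(-4.8);ex=np.array([np.cos(w),np.sin(w)]);ey=np.array([-np.sin(w),np.cos(w)])
    g=p["pixels"].astype(np.float32);ch=(g[...,0]-np.maximum(g[...,1],g[...,2]))/(g.sum(2)+1)
    for nm,d,a,b0,us in(("y+",ey,ex,77,range(-45,46,6)),("y-",-ey,ex,77,range(-45,46,6)),("x+",ex,ey,52,range(-70,71,6)),("x-",-ex,ey,52,range(-70,71,6))):
        o=[]
        for u in us:
            ts=np.arange(-8,10.1,.25);pts=np.array([proj(p,[*(c+a*u+d*(b0+t)),94]) for t in ts],np.float32)
            v=cv2.remap(ch,pts[:,0][None],pts[:,1][None],cv2.INTER_LINEAR)[0];i=np.where(v>v.max()/2)[0]
            if v.max()>.1:o.append(ts[i[-1]])
        print("  cover",nm,np.median(o) if o else None,len(o))
a=P[0]["pixels"][190:330,230:360];b=P[1]["pixels"][225:365,215:345]
cv2.imwrite("pics/z1.png",cv2.resize(np.hstack([a,b]),None,fx=3,fy=3,interpolation=2))
E
python3 k.py; python3 g.py
```

```text
s red [474.   16.2 -11.6] [np.float32(0.85)] cover mark [463.2  26.9 108. ]
  lid [465.8  25.1  -4.9] [np.float32(0.73)]
  cover y+ 4.125 16
  cover y- -3.25 10
  cover x+ -1.5 5
  cover x- 6.0 24
t red [469.8  23.   -5.2] [np.float32(0.94)] cover mark [467.5  12.6 108. ]
  lid [467.   21.2  -5.8] [np.float32(0.79)]
  cover y+ 0.5 16
  cover y- -1.75 16
  cover x+ -4.0 5
  cover x- 2.875 24
t54.0 pos [ 438.3 -325.3  270.3] yaw -4.8 gap 74.0 F [ 0.2 -0.3 -0.5] j [ 58.   6. -26.  93.   3.  82.  27.]
```

View pics/z1.png

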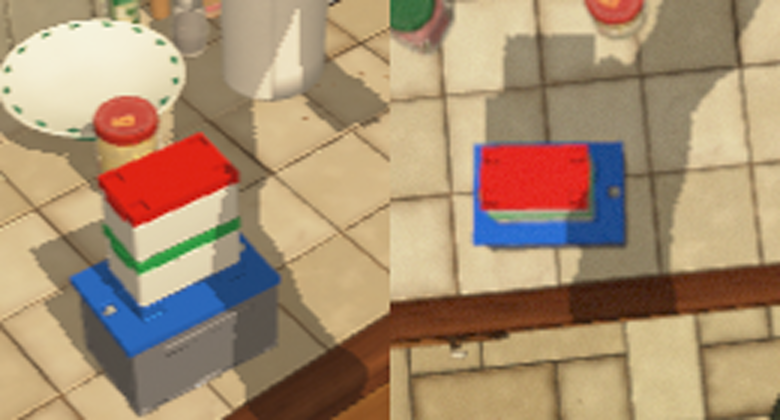

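The last picture shows a straight two-tub pile (left crop 170,225) on a flat cover. A pin is visible in its hole (110,310), and the arm is well clear. Any remaining sideways shift is limited by the hole and recess slack (±2 mm per axis), which is inside the limits. Handing in.

```bash
python3 -c "
from plant import *
print(job_done())"
```

```text
the job is handed in; nothing more can be done
None
```

I handed the job in at about 54 s, and `job_done` gave no verdict.

**What I did**
- I took the cover off and set it flat beside the box.
- I nested the large, medium and small beakers upright in the box.
- I put the cover back at its recorded pose.
- I stacked the green tub and then the red tub on it. There was no yellow tub, and I left the black look-alike, the jars and the potato alone.

**Checks that agreed**
- The pictures showed all three beakers concentric and upright before the cover went back on.
- Right after I replaced the cover, it fitted its original pose within about 1 mm.
- The gripper's height when I released red was about 0.2 mm from the value for a fully seated tub. Green was within about 0.2 mm when I released it too.
- In the last picture the two-tub pile is straight, the cover is flat with one pin visible in its hole, and the arm is well clear.

**Checks that failed or disagreed**
- Red's first lowering touched down on top of green's lid with about 11.5 N. Both cameras showed green lying about 2.5 mm and 3 mm from red in x and y. After I shifted red to match, it seated freely.
- The cover moved about 1–2 mm sideways on its pins while I placed the tubs. The last edge measurements of its position disagreed by a few millimetres.
- The last fits of red's position also disagreed by several millimetres between the cameras, partly because its lid overhangs.
- I did not settle these differences by another measurement. I relied on the hole and recess slack of ±2 mm per axis, which is inside the allowed limits.

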